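# Hitch the scroll cradle to the bench anchor

### The job

Pick up the small wooden carving cradle by its upright handle, set it flat on the bench in front of the anchor and push its steel hook onto the anchor's sprung upright pin, in the direction in which the pin gives, until the pin is home in the throat and the sprung latch flips shut behind it. Then pull the cradle back lightly until the shut latch bears on the pin, to prove that it holds, and let go of the cradle, standing flat on the bench. Push and pull gently, never with more than 20 N on the pin, and leave the other things on the bench undisturbed.

Things in the scene. Friction and masses are not known exactly. Their poses are not given: they have to be found in the camera images.
- cradle: loose carving cradle, 0.4 to 0.75 kg: wooden board 132 x 84 x 16 mm (x -80 to +52 mm) with an upright handle, a violin scroll on its rear end (x -80 to -40 mm, top 67 mm high) and a steel hook on its front end. Origin: underside of the board, on its centre line; x points to the hook's mouth, z up. The pin can enter only through the mouth: its head is wider than the throat.
- handle (a point): where to grip the cradle's handle: x = -5, y = 0, z = 58 mm in the cradle, axes as the cradle's. The handle is an upright wooden bar 44 mm long (along x), 24 mm wide (along y), from 16 to 79 mm above the board's underside.
- seat (a point): where the pin's axis stands when home in the hook's throat: x = 99, y = 0, z = 23 mm in the cradle. The hook is a steel fork 14 mm thick (z 16 to 30 mm), its throat 18 mm wide about y = 0, open to +x, bottom at x = 92 mm. The -y prong is the plain nose (y -9 to -24 mm, bevelled end at x = 145 mm); the +y prong (y 17.5 to 28 mm) carries the latch.
- mouth (a point): centre of the hook's mouth, on the outer face of the shut latch: x = 132.5, y = 0, z = 23 mm in the cradle; axes as the cradle's. Here the hinge boss leaves 19 mm of free width, so the pin must be lined up within about 2 mm sideways.
- latch (a joint): sprung steel latch of the hook, a finger 23.5 x 5 mm across the mouth, hinged upright at x = 130, y = 15.5 mm of the cradle. 0 = shut; positive = swung into the throat (at most 1.45 rad). Passing pin swings it to about 1.2 rad (push of 8 to 14 N, by friction); when the pin's axis is behind x = 105 mm it springs back to 0. Shut, it stops the pin leaving, with the pin's axis at x = 120 mm.
- anchor: steel anchor fixed to the bench: low rail 46 mm wide, 11 mm high (x -26 to +105 mm) with the pin on it, and a spring housing behind (from x = 85 mm, 64 mm wide, 48 mm high). Origin on the bench under the pin's rest position; x is the way the hook must be pushed (the pin gives way to +x), z up. The hook passes over the rail while the cradle's board slides on the bench.
- pin (a point): axis of the upright steel pin, 23 mm above the bench. Pin 14 mm in diameter, under a head 28 mm in diameter which begins 38.5 mm and ends 47 mm above the bench. Moves with the pin.
- pin_slide (a joint): how far the pin has given way along the anchor's +x: 0 at rest, hard stops at +38 and -12 mm. Sprung both ways and damped. It gives way by 2 to 3.5 cm under the push that opens the latch, how far depends on friction, so the hook has to follow it well beyond where the resting pin stood; pushed too far, the pin meets its stop or the cradle board's front edge the rail, hard.
- spool_a: turned wooden spool clamp, 40 mm across, 55 mm tall, standing beside the anchor; leave alone
- spool_b: another such spool clamp on the anchor's other side; leave alone
- glue_pot: dark steel glue pot with a bail, 90 mm across, 107 mm tall; leave alone
- brush: glue brush lying on the bench, 170 mm long; leave alone
- bar_clamp: small bar clamp lying on the bench, 200 mm long; leave alone
- thumb_plane: small brass thumb plane, 75 mm long, 48 mm tall; leave alone
- jar: amber glass jar with a brass cap, 64 mm across, 75 mm tall; leave alone
There are look-alikes about, which are no part of the job. There is more than one size of the cradle; the job needs the larger. Leave any purple look-alike of the anchor alone.

How it is judged:
By the outcome, as a careful person would: the job done as asked, in the order asked, and still so for the second after the job is handed in, with the robot touching nothing.
It also fails if it takes over 64 s, if anything falls off the work surface, if the arm or the gripper's body presses on something with over 40 N, if the wrist force passes 120 N, or if a joint passes its speed limit or range.

### The arm

A 6-joint arm with a two-finger parallel gripper is mounted at the origin on the work surface. World frame = base frame: x ahead of the robot, y to its left, z up, the work surface at z = 0. Lengths are in m, angles in rad, forces in N, time in s.
With the tool pointing down it reaches from about 0.275 to 0.725 m from the base axis. Payload 15.9 kg.
Tool frame: the origin (TCP) lies at the very end of the fingers, on their centre line; the grasp point (between the pads) lies robot.hold_point_z behind it (robot.hold_point_z is the distance from the TCP to the grasp point, in m); z points along the fingers, y is the direction in which the jaws open and shut (so a half turn about z gives the same grasp; the last joint's range is limited). The gripper opens to 85 mm and grips with 20 to 120 N. Pads are 22 mm wide; open, the fingers measure 114 mm over their backs; the gripper's body (76 mm by 85 mm) begins 54 mm behind the grasp point. The pads swing forward as they close: fully open they stand 13 mm farther back than shut.
Start: joints at [1.13, 0.213, -0.034, 1.323, 0, 1.571], TCP at [0.213, 0.452, 0.231] pointing down, gripper open.
Joint ranges: [-2.98, 2.98], [-0.74, 1.72], [-1.14, 1.35], [-2.1, 2.04], [-1.57, 1.44], [-3.14, 3.14]. Speed limits (rad/s): [1.89, 1.89, 2.39, 2.57, 3.14, 3.14].

### API

Orientations are given as a unit quaternion [w, x, y, z].
In Python, from rig import status, eyes, job, robot gives the robot as it stands. The module is installed in compiled form; this text tells all that it offers.
- The arm moves only by the tool send_rows, never from a script. Its argument "rows" is a list of rows, each an object with "linear": the shift along the tool's x, y, z in mm, a list of three; "angular": the turn, a rotation vector about the tool's x, y, z in rad, a list of three. In form: [{"linear": [x, y, z], "angular": [rx, ry, rz]}, ...]. A call has 1 to 12 rows; each row shifts and turns the pose as measured when the row begins, along the tool's axes as they then stand; what a row does not reach is not made up. A row lasts 1/10 s, in which the tool goes at most 50 mm and 8.59 degrees, less where a joint would pass 70% of its speed; a pose out of reach is approached as far as the arm can. A call is refused whole if a number of a shift passes 50 or a number of a turn 0.15, either way. A call with a gripper value outside its range is refused whole. "jaw" is the opening, from 0 (shut) to 1 (fully open), set as the call begins (left out, the last holds). The fingers move at their own pace and stop on an object; "grip_force" is the grip in N (left out, the last holds). Time passes only in rows, so rows that do not move let the fingers close. It gives the time, the measured TCP pose, the force and the opening at its end, in the units of the state.
- status.get_obs(): the state, without advancing time (a new reading comes with each control period).
- eyes.snapshot(name): name is "scene" or "side" or "wrist"; returns a dict with "frame" (400x640x3 uint8, red, green, blue), "depth" (400x640 float32, m along the optical axis (not along the pixel's ray), 0 where there is no reading), "fx", "fy", "cx", "cy" (pixels), "camera_from_world" (4x4, takes a point from world to camera coordinates). Camera axes: x right, y down, z forward; pixel columns grow to the right and rows downward; lengths in m; the calibration is good to about 2 mm. A picture is of the moment at which its call begins.
- job.sign_off(): hands the job in, once; it reports no verdict.
The state is a dict: "t": time; "joint_positions": joint angles; "qd": joint speeds; "joint_torque": joint torques, N m; "position": TCP position; "eef_rot": TCP orientation; "ft_force": force on the tool from outside, world axes, zero at the start; "torque": the same for the moment, N m; "finger_gap": finger opening in m.
Only numpy, scipy, OpenCV 4.12 (cv2) and the standard library are available. Lean on these libraries where they do the work, as an engineer would, in place of code of your own. Each camera call takes 0.05 s, during which the arm holds its last target.

## Working session

There is one attempt and no reset: what is moved stays moved. The work goes in short steps, Python scripts to look and compute and a tool call to move; the robot and the scene stay as the last step left them, time stands still between calls to the robot, and variables do not carry over. Pictures are saved under pics/ and viewed, and the job is handed in when it is done.

Besides the shell and the picture viewer there is one more tool, called after "Call:" as name([rows], argument=value, ...), one row to a line, values as JSON. send_rows: Moves the arm, as the interface text tells. Its arguments: {"type":"object","properties":{"rows":{"type":"array"},"jaw":{"type":"number"},"grip_force":{"type":"number"}},"required":["rows"]}

```bash
mkdir -p pics; cat > h.py <<'E'
import numpy as np, cv2
from rig import status, eyes, job, robot
def snap(n,f):
    s=eyes.snapshot(n); cv2.imwrite('pics/'+f,s['frame'][:,:,::-1]); np.savez('pics/'+f+'.npz',**s); return s
def cloud(s):
    d=s['depth']; v,u=np.mgrid[:d.shape[0],:d.shape[1]]
    P=np.stack([(u-s['cx'])/s['fx']*d,(v-s['cy'])/s['fy']*d,d],-1)
    T=np.linalg.inv(s['camera_from_world']); W=P@T[:3,:3].T+T[:3,3]; W[d<=0]=np.nan; return W
E
python3 - <<'E'
from h import *
o=status.get_obs(); print(o); print(robot.hold_point_z)
for n in ['scene','side','wrist']:
    s=snap(n,n+'1.png'); print(n,np.round(s['camera_from_world'],3).tolist(),s['fx'])
E
```

```text
{'t': 0.0, 'joint_positions': array([ 1.13000750e+00,  2.13348497e-01, -3.50167795e-02,  1.32346986e+00,
        1.39184598e-06,  1.57077648e+00]), 'qd': array([-0.00050041, -0.00034099,  0.0001937 , -0.00056351,  0.00025172,
        0.00055508]), 'joint_torque': array([ 2.78501437e-03, -6.86164570e+01,  4.87118483e+01,  1.73452607e-02,
        3.82881026e-04, -6.35330252e-06]), 'position': array([0.2131951 , 0.45193016, 0.23083677]), 'eef_rot': array([-1.14233987e-04,  2.18604797e-01,  9.75813339e-01, -5.06689776e-04]), 'ft_force': array([0.0056484 , 0.06859183, 0.63227958]), 'torque': array([-0.04489556, -0.06620704,  0.03991113]), 'finger_gap': 0.08595591387561963}
0.0187
scene [[0.221, 0.975, -0.012, -0.016], [0.549, -0.135, -0.825, -0.244], [-0.806, 0.176, -0.565, 1.547], [0.0, 0.0, 0.0, 1.0]] 467.54615673093446
side [[0.701, -0.712, -0.022, -0.424], [-0.389, -0.357, -0.85, 0.248], [0.597, 0.604, -0.527, 0.923], [0.0, 0.0, 0.0, 1.0]] 466.24729876556006
wrist [[0.427, 0.904, -0.0, -0.5], [0.864, -0.408, 0.295, -0.038], [0.266, -0.126, -0.956, 0.379], [0.0, 0.0, 0.0, 1.0]] 335.3777416409866
```

View pics/scene1.png

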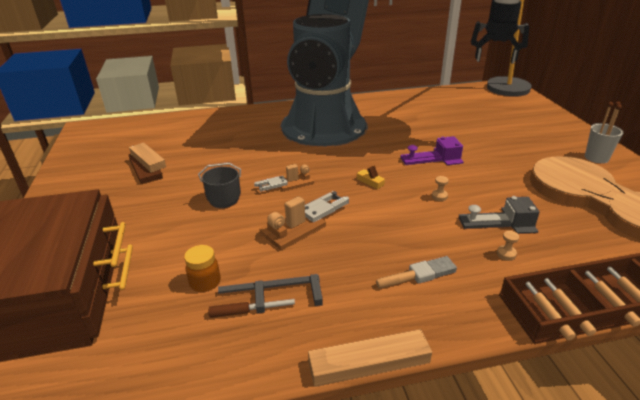

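View pics/side1.png

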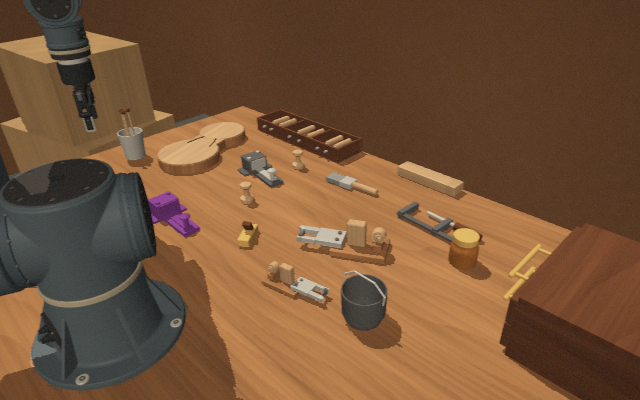

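View pics/wrist1.png

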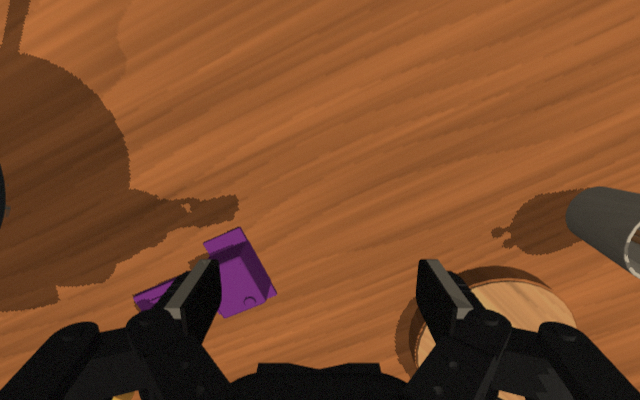

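The large cradle is in the scene view at about (300,215), its hook pointing right and up. The grey anchor is at (500,215), with its pin at (474,213) and the housing on the right. The small cradle is at (283,180), the purple decoy at (435,152) and the spools at (441,188) and (509,245).

```bash
python3 - <<'E'
from h import *
W={}
for n in ['scene','side']:
    s=dict(np.load(f'pics/{n}1.png.npz')); W[n]=cloud(s); 
    for k,uv in {'scene':{'handle':(294,210),'hook':(325,207),'pin':(474,212),'hous':(521,210),'spa':(441,188),'spb':(509,240)},'side':{'handle':(357,230),'hook':(320,237),'pin':(270,172),'hous':(253,160)}}[n].items():
        print(n,k,np.round(W[n][uv[1],uv[0]],4))
    p=W[n].reshape(-1,3); print('bench', np.nanmedian(p[(abs(p[:,2])<.015)&(p[:,0]>.2)&(p[:,0]<.7)&(abs(p[:,1])<.4)],0))
np.savez('pics/W.npz',**W)
E
```

```text
scene handle [ 0.539  -0.1816  0.0633]
scene hook [ 0.4938 -0.1012  0.0269]
scene pin [0.6158 0.2195 0.0428]
scene hous [0.6395 0.3224 0.0474]
scene spa [0.4875 0.1979 0.0305]
scene spb [0.7347 0.2352 0.0525]
bench [ 0.52601169 -0.00719372 -0.0007745 ]
side handle [ 0.5127 -0.1902  0.0654]
side hook [ 0.4659 -0.1142  0.0329]
side pin [0.5876 0.2193 0.0417]
side hous [0.5976 0.3134 0.0462]
bench [ 3.95360661e-01 -1.08373638e-01  3.48645817e-04]
```

```bash
python3 - <<'E'
from h import *
W=np.load('pics/W.npz')
def ortho(x0,x1,y0,y1,f,sc=2500):
    im=[]
    for n in ['scene','side']:
        s=dict(np.load(f'pics/{n}1.png.npz')); p=W[n].reshape(-1,3); c=s['frame'].reshape(-1,3)
        m=(p[:,0]>x0)&(p[:,0]<x1)&(p[:,1]>y0)&(p[:,1]<y1)
        p=p[m]; c=c[m]; o=np.argsort(p[:,2]); p=p[o]; c=c[o]
        I=np.zeros((int((x1-x0)*sc)+1,int((y1-y0)*sc)+1,3),np.uint8)
        for q,k in zip(p,c):
            # image up=+x, right=-y
            cv2.circle(I,(int((y1-q[1])*sc),int((x1-q[0])*sc)),2,tuple(int(a) for a in k[::-1]),-1)
        im.append(I)
    cv2.imwrite('pics/'+f,np.vstack(im) if im[0].shape[1]>im[0].shape[0] else np.hstack(im))
ortho(.42,.60,-.28,0.0,'oc.png',1600); ortho(.5,.72,.17,.38,'oa.png',1800)
# bands
for n in ['scene','side']:
    p=W[n].reshape(-1,3)
    def band(nm,box,z0,z1):
        m=(p[:,0]>box[0])&(p[:,0]<box[1])&(p[:,1]>box[2])&(p[:,1]<box[3])&(p[:,2]>z0)&(p[:,2]<z1); q=p[m,:2].astype(np.float32)
        if len(q)<4: print(n,nm,len(q));return
        print(n,nm,len(q),'med',np.round(np.median(q,0),4),'z',np.round(np.median(p[m,2]),4),'rect',cv2.minAreaRect(q))
    C=(.42,.60,-.28,-.03)
    band('handletop',C,.075,.085); band('board',C,.011,.0185); band('hook',C,.027,.033); band('scrolltop',C,.055,.07)
    A=(.55,.68,.17,.38)
    band('pinhead',(.55,.66,.17,.26),.043,.053); band('rail',A,.008,.014); band('housing',(.55,.68,.26,.4),.044,.052)
E
```

```text
scene handletop 104 med [ 0.5265 -0.1794] z 0.0776 rect ((0.5250991582870483, -0.17874675989151), (0.02362849935889244, 0.04137624800205231), 19.70674705505371)
scene board 717 med [ 0.5466 -0.1849] z 0.015 rect ((0.5090815424919128, -0.14699772000312805), (0.08600161969661713, 0.22342097759246826), 27.00470733642578)
scene hook 552 med [ 0.4918 -0.1158] z 0.0292 rect ((0.5053563714027405, -0.1420627385377884), (0.05559837818145752, 0.21472656726837158), 30.815061569213867)
scene scrolltop 247 med [ 0.5427 -0.214 ] z 0.0621 rect ((0.5350397825241089, -0.2009134590625763), (0.03833747282624245, 0.08930982649326324), 34.01160430908203)
scene pinhead 43 med [0.6013 0.2275] z 0.0451 rect ((0.6020440459251404, 0.22671297192573547), (0.02148660458624363, 0.02203647419810295), 21.534975051879883)
scene rail 512 med [0.6133 0.2627] z 0.0109 rect ((0.6104946732521057, 0.2839117646217346), (0.16783316433429718, 0.06580948829650879), 73.95305633544922)
scene housing 394 med [0.6204 0.3346] z 0.047 rect ((0.6187784671783447, 0.33581259846687317), (0.060253679752349854, 0.0666111409664154), 80.02
[... 430 characters left out ...]
6), (0.058128926903009415, 0.2121133953332901), 29.75634002685547)
side scrolltop 237 med [ 0.5317 -0.2191] z 0.0624 rect ((0.530940055847168, -0.20222237706184387), (0.03402090072631836, 0.08682064712047577), 23.54717254638672)
side pinhead 24 med [0.5944 0.225 ] z 0.0456 rect ((0.5979329943656921, 0.22333364188671112), (0.024086108431220055, 0.02126915380358696), 0.24002856016159058)
side rail 216 med [0.5922 0.2551] z 0.0114 rect ((0.5937574505805969, 0.2766016125679016), (0.15699434280395508, 0.08550317585468292), 73.17070770263672)
side housing 173 med [0.6133 0.3326] z 0.0477 rect ((0.6142646074295044, 0.33688995242118835), (0.06051289290189743, 0.06687583774328232), 81.34606170654297)
```

View pics/oc.png

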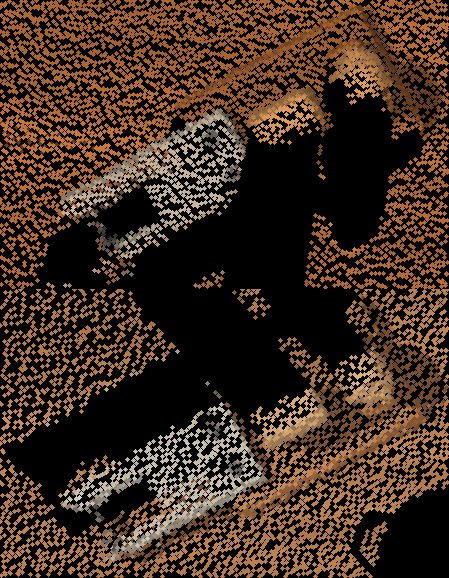

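View pics/oa.png

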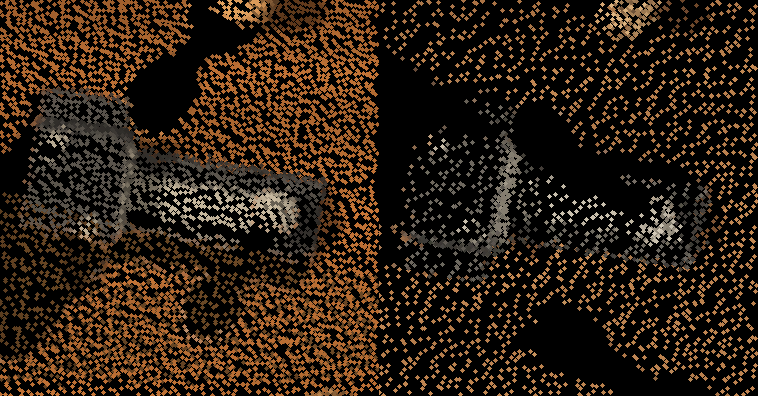

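```bash
cat > plan.py <<'E'
from h import *
import sys
from scipy.spatial.transform import Rotation as R
def pose():
    o=status.get_obs(); q=o['eef_rot']; return o,np.array(o['position']),R.from_quat([q[1],q[2],q[3],q[0]])
def plan(x,y,z,yaw,N):
    o,p,r=pose(); x_=np.array([np.cos(yaw),np.sin(yaw),0]); z_=np.array([0,0,-1.]); y_=np.cross(z_,x_)
    rt=R.from_matrix(np.stack([x_,y_,z_],1)); w=(r.inv()*rt).as_rotvec(); t=np.array([x,y,z])
    print('t',round(o['t'],2),'pos',p.round(4),'yaw',np.degrees(np.arctan2(*r.as_matrix()[[1,0],0])).round(2),'F',np.round(o['ft_force'],2),'gap',round(o['finger_gap'],4),'|d|',np.linalg.norm(t-p).round(3))
    out=[]
    for k in range(N):
        rk=r*R.from_rotvec(w*k/N); d=rk.inv().apply((t-p)/N)*1000
        out.append({"linear":[round(float(v),1) for v in d],"angular":[round(float(v),4) for v in w/N]})
    import json; print(json.dumps(out))
if __name__=='__main__':
    a=[float(v) for v in sys.argv[1:]]; plan(*a[:3],np.radians(a[3]),int(a[4]))
E
python3 plan.py .522 -.18 .22 116 16
```

```text
t 0.15 pos [0.2132 0.452  0.2309] yaw 154.74 F [-0.23 -1.44  0.02] gap 0.0854 |d| 0.703
[{"linear": [-34.3, -27.5, 0.7], "angular": [-0.0001, 0.0, 0.0423]}, {"linear": [-35.4, -26.0, 0.7], "angular": [-0.0001, 0.0, 0.0423]}, {"linear": [-36.5, -24.5, 0.7], "angular": [-0.0001, 0.0, 0.0423]}, {"linear": [-37.5, -22.9, 0.7], "angular": [-0.0001, 0.0, 0.0423]}, {"linear": [-38.4, -21.3, 0.7], "angular": [-0.0001, 0.0, 0.0423]}, {"linear": [-39.3, -19.7, 0.7], "angular": [-0.0001, 0.0, 0.0423]}, {"linear": [-40.1, -18.0, 0.7], "angular": [-0.0001, 0.0, 0.0423]}, {"linear": [-40.8, -16.3, 0.7], "angular": [-0.0001, 0.0, 0.0423]}, {"linear": [-41.5, -14.6, 0.7], "angular": [-0.0001, 0.0, 0.0423]}, {"linear": [-42.1, -12.8, 0.7], "angular": [-0.0001, 0.0, 0.0423]}, {"linear": [-42.6, -11.0, 0.7], "angular": [-0.0001, 0.0, 0.0423]}, {"linear": [-43.0, -9.2, 0.7], "angular": [-0.0001, 0.0, 0.0423]}, {"linear": [-43.3, -7.4, 0.7], "angular": [-0.0001, 0.0, 0.0423]}, {"linear": [-43.6, -5.5, 0.7], "angular": [-0.0001, 0.0, 0.0423]}, {"linear": [-43.8, -3.7, 0.7], "angular": [-0.0001, 0.0, 0.0423]}, {"linear": [-43.9, -1.8, 0.7], "angular": [-0.0001, 0.0, 0.0423]}]
```

Call:
send_rows([
  {"linear": [-34,-27,1],"angular": [0,0,0.042]},
  {"linear": [-35,-26,1],"angular": [0,0,0.042]},
  {"linear": [-36,-24,1],"angular": [0,0,0.042]},
  {"linear": [-37,-23,1],"angular": [0,0,0.042]},
  {"linear": [-38,-21,1],"angular": [0,0,0.042]},
  {"linear": [-39,-20,1],"angular": [0,0,0.042]},
  {"linear": [-40,-18,1],"angular": [0,0,0.042]},
  {"linear": [-41,-16,1],"angular": [0,0,0.042]},
  {"linear": [-41,-15,1],"angular": [0,0,0.042]},
  {"linear": [-42,-13,1],"angular": [0,0,0.042]},
  {"linear": [-42,-11,1],"angular": [0,0,0.042]},
], jaw=1)

```text
t: 1.25
position: [0.4245, 0.0062, 0.2182]
eef_rot: [0.0, 0.44, 0.898, -0.001]
ft_force: [0.7, 1.7, 1.0]
finger_gap: 0.0852
```

```bash
python3 plan.py .522 -.18 .2 116 6
```

```text
t 1.25 pos [0.4245 0.0062 0.2182] yaw 127.77 F [0.66 1.72 0.96] gap 0.0852 |d| 0.211
[{"linear": [-34.5, -6.2, 3.1], "angular": [-0.0002, 0.0002, 0.0342]}, {"linear": [-34.7, -5.0, 3.1], "angular": [-0.0002, 0.0002, 0.0342]}, {"linear": [-34.8, -3.8, 3.1], "angular": [-0.0002, 0.0002, 0.0342]}, {"linear": [-34.9, -2.6, 3.0], "angular": [-0.0002, 0.0002, 0.0342]}, {"linear": [-35.0, -1.4, 3.0], "angular": [-0.0002, 0.0002, 0.0342]}, {"linear": [-35.0, -0.2, 3.0], "angular": [-0.0002, 0.0002, 0.0342]}]
```

Call:
send_rows([
  {"linear": [-35,-6,3],"angular": [0,0,0.034]},
  {"linear": [-35,-5,3],"angular": [0,0,0.034]},
  {"linear": [-35,-4,3],"angular": [0,0,0.034]},
  {"linear": [-35,-3,3],"angular": [0,0,0.034]},
  {"linear": [-35,-1,3],"angular": [0,0,0.034]},
  {"linear": [-35,0,3],"angular": [0,0,0.034]},
  {"linear": [0,0,0],"angular": [0,0,0]},
])

```text
t: 1.95
position: [0.5247, -0.1951, 0.1975]
eef_rot: [-0.001, 0.536, 0.844, -0.001]
ft_force: [-1.9, 0.6, -0.6]
finger_gap: 0.0853
```

```bash
python3 - <<'E'
from h import *
s=snap('wrist','w2.png'); p=cloud(s).reshape(-1,3)
def band(nm,z0,z1):
    m=(p[:,2]>z0)&(p[:,2]<z1)&(p[:,0]<.6)&(p[:,0]>.4); q=p[m,:2].astype(np.float32)
    print(nm,len(q),np.round(np.median(q,0),4),np.median(p[m,2]),cv2.minAreaRect(q))
band('handle',.074,.084); band('hook',.026,.033); band('board',.012,.019); band('bench',-.01,.008)
E
python3 plan.py .522 -.18 .2 116 1
```

```text
handle 1623 [ 0.5217 -0.1783] 0.07814985990982859 ((0.45868417620658875, -0.25674813985824585), (0.2382989525794983, 0.045176729559898376), 50.6783561706543)
hook 6624 [ 0.4857 -0.1116] 0.02966912955874909 ((0.490215003490448, -0.20528754591941833), (0.30635926127433777, 0.14995735883712769), 82.26681518554688)
board 6241 [ 0.5257 -0.1809] 0.015633972389390405 ((0.45024147629737854, -0.1823975294828415), (0.21681039035320282, 0.21173372864723206), 28.458518981933594)
bench 53936 [ 0.5079 -0.2067] -0.0003836522681800736 ((0.4999995231628418, -0.2831975817680359), (0.5956500768661499, 0.19998545944690704), 89.99866485595703)
t 2.0 pos [ 0.5241 -0.1937  0.1978] yaw 115.22 F [-0.81 -0.73 -0.15] gap 0.0856 |d| 0.014
[{"linear": [13.3, 4.0, -2.2], "angular": [-0.0028, -0.0005, -0.0136]}]
```

View pics/w2.png

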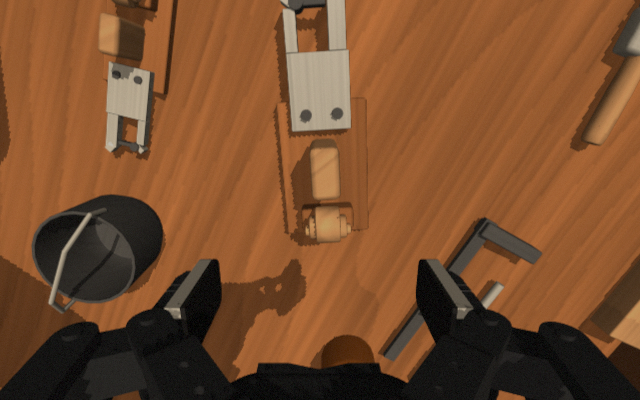

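```bash
python3 - <<'E'
from h import *
s=dict(np.load('pics/w2.png.npz')); W=cloud(s); z=W[...,2]
def comp(z0,z1,seed):
    m=((z>z0)&(z<z1)).astype(np.uint8); n,l,st,c=cv2.connectedComponentsWithStats(m)
    k=l[seed[1],seed[0]]; q=W[l==k][:,:2].astype(np.float32); r=cv2.minAreaRect(q); print(k,len(q),r, q.mean(0)); return q
h=comp(.073,.084,(324,165)); k=comp(.024,.035,(320,95))
# edges of the hook: principal line; midline via per-slice
q=k; 
for yaw in np.radians([112,113,114,115,116,117,118]):
    u=np.array([np.cos(yaw),np.sin(yaw)]); v=np.array([-u[1],u[0]])
    a=q@u; b=q@v; w=np.percentile(b,99)-np.percentile(b,1)
    a2=h@u;b2=h@v
    print(np.degrees(yaw),round(w,4),'hook mid',(np.percentile(b,99)+np.percentile(b,1))/2,'handle w',np.percentile(b2,99)-np.percentile(b2,1),'mid',(np.percentile(b2,99)+np.percentile(b2,1))/2, 'len',np.percentile(a2,[1,99]))
E
```

```text
1 1525 ((0.5233228802680969, -0.17816759645938873), (0.023968175053596497, 0.04381885379552841), 28.43602180480957) [ 0.52262926 -0.17692412]
2 6586 ((0.4822383522987366, -0.10485880076885223), (0.054486677050590515, 0.10649020224809647), 28.983579635620117) [ 0.48462003 -0.1085765 ]
112.0 0.0586 hook mid -0.40799789470185976 handle w 0.024904156114833098 mid -0.41841493222611387 len [-0.38178474 -0.33984736]
113.0 0.0574 hook mid -0.4031248361825479 handle w 0.024480059036112 mid -0.41199012943240176 len [-0.38900125 -0.34707527]
114.00000000000001 0.0562 hook mid -0.3980537249657853 handle w 0.024047276012112095 mid -0.4054404449953029 len [-0.39605232 -0.35415828]
115.0 0.0552 hook mid -0.39283509761233404 handle w 0.023593996969930142 mid -0.3987738449635476 len [-0.40301254 -0.36116351]
116.00000000000001 0.0542 hook mid -0.3876323210676291 handle w 0.023180916427287368 mid -0.39202895736934323 len [-0.40990446 -0.36803867]
117.0 0.0534 hook mid -0.3822689358493898 handle w 0.02322520749955842 mid -0.3853408767895282 len [-0.41662338 -0.3748456 ]
118.00000000000001 0.0527 hook mid -0.3766411036030992 handle w 0.023327240045913133 mid -0.37844499363370165 len [-0.42319931 -0.38157181]
```

The handle is at pixel (324,168), and its yaw is about 118°.

```bash
python3 plan.py .5232 -.1782 .12 118.2 3
```

```text
t 2.0 pos [ 0.5241 -0.1937  0.1978] yaw 115.22 F [-0.81 -0.73 -0.15] gap 0.0856 |d| 0.079
[{"linear": [4.8, 2.0, 25.9], "angular": [-0.0009, -0.0002, -0.0173]}, {"linear": [4.8, 2.1, 25.9], "angular": [-0.0009, -0.0002, -0.0173]}, {"linear": [4.7, 2.1, 25.9], "angular": [-0.0009, -0.0002, -0.0173]}]
```

Call:
send_rows([
  {"linear": [5,2,26],"angular": [-0.001,0,-0.017]},
  {"linear": [5,2,26],"angular": [-0.001,0,-0.017]},
  {"linear": [5,2,26],"angular": [-0.001,0,-0.017]},
  {"linear": [0,0,0],"angular": [0,0,0]},
])

```text
t: 2.4
position: [0.5217, -0.1752, 0.118]
eef_rot: [-0.0, 0.512, 0.859, 0.001]
ft_force: [-0.5, 0.0, 0.8]
finger_gap: 0.0852
```

```bash
python3 plan.py .5232 -.1782 .04 118.2 4
```

```text
t 2.4 pos [ 0.5217 -0.1752  0.118 ] yaw 118.35 F [-0.49  0.01  0.83] gap 0.0852 |d| 0.078
[{"linear": [-0.9, -0.1, 19.5], "angular": [0.0002, -0.0002, 0.0007]}, {"linear": [-0.9, -0.1, 19.5], "angular": [0.0002, -0.0002, 0.0007]}, {"linear": [-0.9, -0.0, 19.5], "angular": [0.0002, -0.0002, 0.0007]}, {"linear": [-0.8, -0.0, 19.5], "angular": [0.0002, -0.0002, 0.0007]}]
```

Call:
send_rows([
  {"linear": [-1,0,20],"angular": [0,0,0]},
  {"linear": [-1,0,20],"angular": [0,0,0]},
  {"linear": [-1,0,20],"angular": [0,0,0]},
  {"linear": [0,0,17],"angular": [0,0,0]},
  {"linear": [0,0,0],"angular": [0,0,0]},
])

```text
t: 2.9
position: [0.5252, -0.1763, 0.0456]
eef_rot: [0.002, 0.512, 0.859, 0.001]
ft_force: [-0.2, 0.2, 0.3]
finger_gap: 0.0852
```

Call:
send_rows([
  {"linear": [0,0,0],"angular": [0,0,0]},
  {"linear": [0,0,0],"angular": [0,0,0]},
  {"linear": [0,0,0],"angular": [0,0,0]},
  {"linear": [0,0,0],"angular": [0,0,0]},
  {"linear": [0,0,0],"angular": [0,0,0]},
  {"linear": [0,0,0],"angular": [0,0,0]},
  {"linear": [0,0,0],"angular": [0,0,0]},
  {"linear": [0,0,0],"angular": [0,0,0]},
], jaw=0, grip_force=80)

```text
t: 3.7
position: [0.5272, -0.1767, 0.0511]
eef_rot: [0.005, 0.512, 0.859, 0.002]
ft_force: [0.2, 0.4, -0.5]
finger_gap: 0.0225
```

```bash
python3 -c "
from h import *
snap('wrist','w3.png')"; python3 plan.py .5232 -.1782 .08 118.2 4
```

```text
t 3.75 pos [ 0.5272 -0.1766  0.0511] yaw 118.47 F [ 0.27 -0.3  -2.18] gap 0.0229 |d| 0.029
[{"linear": [0.1, -1.0, -7.2], "angular": [0.0019, 0.0017, 0.0012]}, {"linear": [0.1, -1.0, -7.2], "angular": [0.0019, 0.0017, 0.0012]}, {"linear": [0.1, -1.0, -7.2], "angular": [0.0019, 0.0017, 0.0012]}, {"linear": [0.1, -1.1, -7.2], "angular": [0.0019, 0.0017, 0.0012]}]
```

View pics/w3.png

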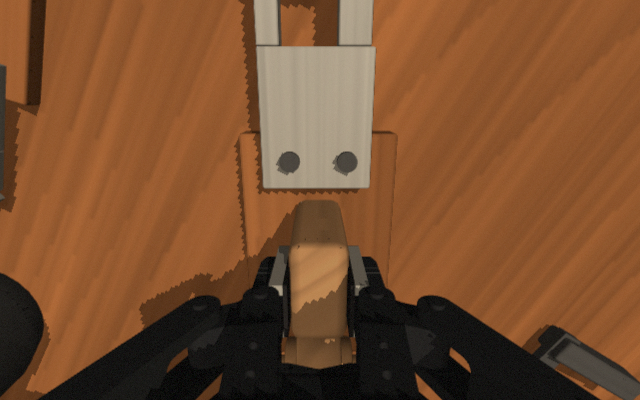

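The picture shows the handle between the pads at (318,270), but the tool drifted up to 51 mm while the jaws closed. I'll regrip lower.

Call:
send_rows([
  {"linear": [0,0,0],"angular": [0,0,0]},
  {"linear": [0,0,0],"angular": [0,0,0]},
  {"linear": [0,0,0],"angular": [0,0,0]},
  {"linear": [0,0,0],"angular": [0,0,0]},
], jaw=0.6)

```text
t: 4.15
position: [0.5276, -0.1768, 0.0514]
eef_rot: [0.005, 0.512, 0.859, 0.002]
ft_force: [0.5, 0.3, -0.3]
finger_gap: 0.0512
```

```bash
python3 plan.py .5232 -.1782 .037 118.2 4
```

```text
t 4.15 pos [ 0.5276 -0.1768  0.0514] yaw 118.47 F [ 0.52  0.33 -0.31] gap 0.0512 |d| 0.015
[{"linear": [0.2, -1.2, 3.6], "angular": [0.0021, 0.0018, 0.0012]}, {"linear": [0.2, -1.2, 3.6], "angular": [0.0021, 0.0018, 0.0012]}, {"linear": [0.2, -1.1, 3.6], "angular": [0.0021, 0.0018, 0.0012]}, {"linear": [0.2, -1.1, 3.6], "angular": [0.0021, 0.0018, 0.0012]}]
```

Call:
send_rows([
  {"linear": [0,-1,4],"angular": [0.002,0.002,0.001]},
  {"linear": [0,-1,4],"angular": [0.002,0.002,0.001]},
  {"linear": [0,-1,4],"angular": [0.002,0.002,0.001]},
  {"linear": [0,-1,4],"angular": [0.002,0.002,0.001]},
  {"linear": [0,0,0],"angular": [0,0,0]},
  {"linear": [0,0,0],"angular": [0,0,0]},
])

```text
t: 4.75
position: [0.5235, -0.1788, 0.0335]
eef_rot: [-0.001, 0.513, 0.858, 0.0]
ft_force: [-0.3, 0.3, 0.5]
finger_gap: 0.051
```

```bash
python3 plan.py .5232 -.1782 .037 118.2 2
```

```text
t 4.75 pos [ 0.5235 -0.1788  0.0335] yaw 118.21 F [-0.27  0.33  0.48] gap 0.051 |d| 0.004
[{"linear": [0.4, -0.0, -1.8], "angular": [-0.0004, -0.001, 0.0001]}, {"linear": [0.4, -0.0, -1.8], "angular": [-0.0004, -0.001, 0.0001]}]
```

Call:
send_rows([
  {"linear": [0,0,-2],"angular": [0,0,0]},
  {"linear": [0,0,0],"angular": [0,0,0]},
  {"linear": [0,0,0],"angular": [0,0,0]},
  {"linear": [0,0,0],"angular": [0,0,0]},
  {"linear": [0,0,0],"angular": [0,0,0]},
  {"linear": [0,0,0],"angular": [0,0,0]},
], jaw=0, grip_force=80)

```text
t: 5.35
position: [0.5241, -0.1788, 0.0362]
eef_rot: [-0.001, 0.513, 0.858, 0.0]
ft_force: [1.5, -0.0, -1.2]
finger_gap: 0.0232
```

```bash
python3 plan.py .5232 -.1782 .1 118.2 4
```

```text
t 5.35 pos [ 0.5241 -0.1788  0.0362] yaw 118.22 F [ 1.46 -0.01 -1.15] gap 0.0232 |d| 0.064
[{"linear": [0.2, -0.1, -16.0], "angular": [0.0, -0.0004, 0.0001]}, {"linear": [0.2, -0.1, -16.0], "angular": [0.0, -0.0004, 0.0001]}, {"linear": [0.2, -0.1, -16.0], "angular": [0.0, -0.0004, 0.0001]}, {"linear": [0.2, -0.1, -16.0], "angular": [0.0, -0.0004, 0.0001]}]
```

Call:
send_rows([
  {"linear": [0,0,-8],"angular": [0,0,0]},
  {"linear": [0,0,-16],"angular": [0,0,0]},
  {"linear": [0,0,-20],"angular": [0,0,0]},
  {"linear": [0,0,-20],"angular": [0,0,0]},
  {"linear": [0,0,-16],"angular": [0,0,0]},
  {"linear": [0,0,0],"angular": [0,0,0]},
  {"linear": [0,0,0],"angular": [0,0,0]},
])

```text
t: 6.05
position: [0.522, -0.1783, 0.1195]
eef_rot: [-0.003, 0.513, 0.858, -0.0]
ft_force: [0.3, -0.3, -5.5]
finger_gap: 0.0233
```

```bash
python3 plan.py .5666 .033 .115 80 10
python3 - <<'E'
from h import *
W=np.load('pics/W.npz')
for n in ['scene','side']:
    p=W[n].reshape(-1,3)
    for nm,(a,b,c,d) in {'spa':(.44,.53,.15,.24),'spb':(.69,.78,.19,.27),'plane':(.36,.48,-.03,.1)}.items():
        m=(p[:,0]>a)&(p[:,0]<b)&(p[:,1]>c)&(p[:,1]<d)&(p[:,2]>.02); q=p[m]
        print(n,nm,m.sum(),q.min(0).round(3),q.max(0).round(3))
E
```

```text
t 6.05 pos [ 0.522  -0.1783  0.1195] yaw 118.22 F [ 0.32 -0.33 -5.53] gap 0.0233 |d| 0.216
[{"linear": [16.5, 13.9, 0.5], "angular": [-0.0004, -0.0003, 0.0667]}, {"linear": [17.4, 12.8, 0.5], "angular": [-0.0004, -0.0003, 0.0667]}, {"linear": [18.2, 11.6, 0.5], "angular": [-0.0004, -0.0003, 0.0667]}, {"linear": [19.0, 10.4, 0.5], "angular": [-0.0004, -0.0003, 0.0667]}, {"linear": [19.6, 9.1, 0.5], "angular": [-0.0004, -0.0003, 0.0667]}, {"linear": [20.2, 7.7, 0.5], "angular": [-0.0004, -0.0003, 0.0667]}, {"linear": [20.6, 6.4, 0.5], "angular": [-0.0004, -0.0003, 0.0667]}, {"linear": [21.0, 5.0, 0.5], "angular": [-0.0004, -0.0003, 0.0667]}, {"linear": [21.3, 3.6, 0.5], "angular": [-0.0004, -0.0003, 0.0667]}, {"linear": [21.5, 2.2, 0.5], "angular": [-0.0004, -0.0003, 0.0667]}]
scene spa 146 [0.467 0.183 0.02 ] [0.5   0.214 0.058]
scene spb 213 [0.709 0.23  0.02 ] [0.739 0.262 0.057]
scene plane 158 [0.362 0.023 0.02 ] [0.411 0.076 0.048]
side spa 118 [0.464 0.182 0.02 ] [0.493 0.214 0.058]
side spb 90 [0.702 0.224 0.021] [0.737 0.264 0.059]
side plane 155 [0.36  0.025 0.02 ] [0.404 0.064 0.05 ]
```

Call:
send_rows([
  {"linear": [16,14,0],"angular": [0,0,0.067]},
  {"linear": [17,13,0],"angular": [0,0,0.067]},
  {"linear": [18,12,0],"angular": [0,0,0.067]},
  {"linear": [19,10,0],"angular": [0,0,0.067]},
  {"linear": [20,9,0],"angular": [0,0,0.067]},
  {"linear": [20,8,0],"angular": [0,0,0.067]},
  {"linear": [21,6,0],"angular": [0,0,0.067]},
  {"linear": [21,5,0],"angular": [0,0,0.067]},
  {"linear": [21,4,0],"angular": [0,0,0.067]},
  {"linear": [18,2,0],"angular": [0,0,0.05]},
  {"linear": [0,0,0],"angular": [0,0,0]},
  {"linear": [0,0,0],"angular": [0,0,0]},
])

```text
t: 7.25
position: [0.5639, 0.0365, 0.1064]
eef_rot: [-0.008, 0.77, 0.637, -0.008]
ft_force: [-0.7, -0.1, -5.3]
finger_gap: 0.0232
```

```bash
python3 -c "
from h import *
snap('wrist','w4.png');snap('scene','s4.png')"; python3 plan.py .5666 .033 .08 80 4
```

```text
t 7.35 pos [0.564  0.0361 0.1067] yaw 79.15 F [ 1.01 -1.1  -4.63] gap 0.023 |d| 0.027
[{"linear": [-0.6, 0.9, 6.7], "angular": [-0.0057, 0.0002, -0.0037]}, {"linear": [-0.6, 0.9, 6.7], "angular": [-0.0057, 0.0002, -0.0037]}, {"linear": [-0.6, 0.9, 6.7], "angular": [-0.0057, 0.0002, -0.0037]}, {"linear": [-0.6, 0.8, 6.7], "angular": [-0.0057, 0.0002, -0.0037]}]
```

View pics/w4.png

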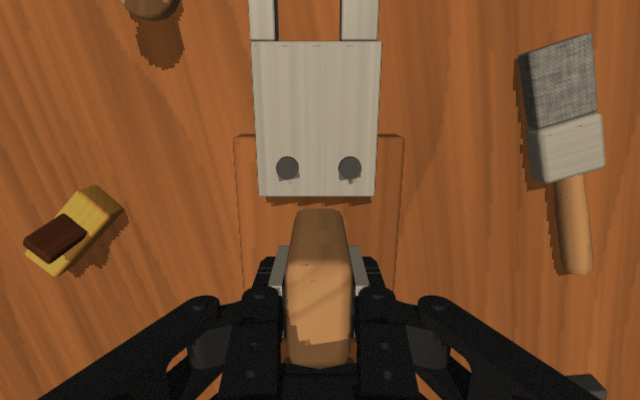

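View pics/s4.png

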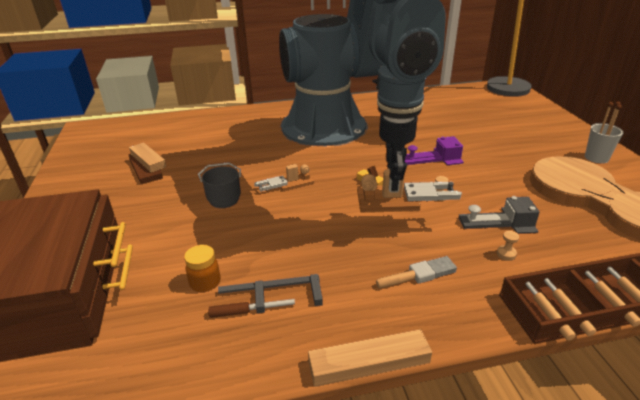

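```bash
cat > fit.py <<'E'
from h import *
def sel(p,z0,z1,c,r): return p[(p[:,2]>z0)&(p[:,2]<z1)&(np.hypot(p[:,0]-c[0],p[:,1]-c[1])<r)]
def ext(q,yaw,lo=1,hi=99):
    u=np.array([np.cos(yaw),np.sin(yaw)]); v=np.array([-u[1],u[0]]); b=q[:,:2]@v; a=q[:,:2]@u
    return np.percentile(b,[lo,hi]),np.percentile(a,[lo,hi])
def rep(nm,q,yaws):
    for y in yaws:
        b,a=ext(q,np.radians(y)); print(nm,len(q),y,'lat',b.round(4),'w',(b[1]-b[0]).round(4),'mid',b.mean().round(4),'x',a.round(4))
E
python3 - <<'E'
from fit import *
snap('side','d4.png')
for f in ['s4','d4','scene1','side1']:
    s=dict(np.load(f'pics/{f}.png.npz')); p=cloud(s).reshape(-1,3)
    q=sel(p,.043,.052,(.617,.335),.05); rep(f+' housing',q,[78,79,80,81,82]); print(cv2.minAreaRect(q[:,:2].astype(np.float32)))
    q=sel(p,.043,.052,(.6,.225),.022); rep(f+' head',q,[80]); print(cv2.minEnclosingCircle(q[:,:2].astype(np.float32)))
    q=sel(p,.007,.015,(.606,.26),.055); rep(f+' rail',q,[80])
    if f[1]=='4':
        q=sel(p,.093,.110,(.585,.146),.075); rep(f+' hook',q,[78,79,80]); print(q[:,2].mean())
E
```

```text
s4 housing 424 78 lat [-0.5676 -0.5058] w 0.0618 mid -0.5367 x [0.43   0.4871]
s4 housing 424 79 lat [-0.5753 -0.5135] w 0.0618 mid -0.5444 x [0.4208 0.4774]
s4 housing 424 80 lat [-0.583  -0.5208] w 0.0622 mid -0.5519 x [0.4112 0.4675]
s4 housing 424 81 lat [-0.5906 -0.528 ] w 0.0626 mid -0.5593 x [0.4013 0.4575]
s4 housing 424 82 lat [-0.5979 -0.5351] w 0.0628 mid -0.5665 x [0.3915 0.4473]
((0.6199879050254822, 0.33635127544403076), (0.06082542985677719, 0.06584703177213669), 79.38902282714844)
s4 head 47 80 lat [-0.5645 -0.5427] w 0.0218 mid -0.5536 x [0.3164 0.3397]
((0.6021693348884583, 0.2279614806175232), 0.012838984839618206)
s4 rail 518 80 lat [-0.576  -0.5282] w 0.0479 mid -0.5521 x [0.3086 0.4126]
s4 hook 660 78 lat [-0.571  -0.5146] w 0.0564 mid -0.5428 x [0.1918 0.3001]
s4 hook 660 79 lat [-0.575 -0.519] w 0.056 mid -0.547 x [0.1823 0.2902]
s4 hook 660 80 lat [-0.5787 -0.5229] w 0.0559 mid -0.5508 x [0.1727 0.2803]
0.09854180819752298
d4 housing 177 78 lat [-0.5619 -0.4994] w 0.0625 mid -0.5307 x [0.4259 0.4836]
d4 housing 177 79 lat [-0.5699 -0.5075] w 0.0624 mid -0.538
[... 1607 characters left out ...]
985] w 0.064 mid -0.5305 x [0.4268 0.4852]
side1 housing 183 79 lat [-0.5702 -0.5067] w 0.0634 mid -0.5384 x [0.4175 0.4757]
side1 housing 183 80 lat [-0.5776 -0.5148] w 0.0628 mid -0.5462 x [0.4078 0.466 ]
side1 housing 183 81 lat [-0.5849 -0.5225] w 0.0624 mid -0.5537 x [0.3985 0.4563]
side1 housing 183 82 lat [-0.5923 -0.5298] w 0.0625 mid -0.5611 x [0.389  0.4468]
((0.6139688491821289, 0.33647921681404114), (0.06057814881205559, 0.06691545248031616), 80.38946533203125)
side1 head 24 80 lat [-0.5603 -0.538 ] w 0.0223 mid -0.5492 x [0.3121 0.3341]
((0.5968950986862183, 0.22293907403945923), 0.013905441388487816)
side1 rail 199 80 lat [-0.5711 -0.5247] w 0.0465 mid -0.5479 x [0.3107 0.4129]
```

```bash
python3 plan.py .5661 .0434 .046 80 5
```

```text
t 7.4 pos [0.5641 0.0359 0.107 ] yaw 79.12 F [ 0.8  -0.39 -4.89] gap 0.0231 |d| 0.062
[{"linear": [1.6, 0.4, 12.2], "angular": [-0.0045, 0.0002, -0.0031]}, {"linear": [1.6, 0.3, 12.2], "angular": [-0.0045, 0.0002, -0.0031]}, {"linear": [1.6, 0.3, 12.2], "angular": [-0.0045, 0.0002, -0.0031]}, {"linear": [1.6, 0.2, 12.2], "angular": [-0.0045, 0.0002, -0.0031]}, {"linear": [1.6, 0.2, 12.2], "angular": [-0.0045, 0.0002, -0.0031]}]
```

Call:
send_rows([
  {"linear": [1.6,0.4,12],"angular": [-0.0045,0,-0.003]},
  {"linear": [1.6,0.4,12],"angular": [-0.0045,0,-0.003]},
  {"linear": [1.6,0.4,12],"angular": [-0.0045,0,-0.003]},
  {"linear": [1.6,0.2,10],"angular": [-0.0045,0,-0.003]},
  {"linear": [1.6,0.2,8],"angular": [-0.0045,0,-0.003]},
  {"linear": [0,0,0],"angular": [0,0,0]},
  {"linear": [0,0,0],"angular": [0,0,0]},
  {"linear": [0,0,0],"angular": [0,0,0]},
])

```text
t: 8.2
position: [0.5666, 0.0391, 0.052]
eef_rot: [0.001, 0.767, 0.642, 0.0]
ft_force: [0.0, -0.1, -4.6]
finger_gap: 0.0229
```

```bash
python3 plan.py .5661 .0434 .0375 80 4
```

```text
t 8.2 pos [0.5666 0.0391 0.052 ] yaw 79.83 F [ 0.01 -0.14 -4.59] gap 0.0229 |d| 0.015
[{"linear": [1.0, -0.3, 3.6], "angular": [0.0007, 0.0003, -0.0007]}, {"linear": [1.0, -0.3, 3.6], "angular": [0.0007, 0.0003, -0.0007]}, {"linear": [1.0, -0.3, 3.6], "angular": [0.0007, 0.0003, -0.0007]}, {"linear": [1.0, -0.3, 3.6], "angular": [0.0007, 0.0003, -0.0007]}]
```

Call:
send_rows([
  {"linear": [1,0,3],"angular": [0,0,0]},
  {"linear": [1,0,3],"angular": [0.001,0,-0.001]},
  {"linear": [1,0,3],"angular": [0.001,0,-0.001]},
  {"linear": [1,0,3],"angular": [0.001,0,-0.001]},
  {"linear": [0,0,0],"angular": [0,0,0]},
  {"linear": [0,0,0],"angular": [0,0,0]},
])

```text
t: 8.8
position: [0.5681, 0.0434, 0.0399]
eef_rot: [0.001, 0.766, 0.643, -0.0]
ft_force: [-1.0, -0.6, -5.1]
finger_gap: 0.0233
```

```bash
python3 plan.py .5661 .0434 .0365 80 2
python3 - <<'E'
from fit import *
snap('side','d5.png');snap('scene','s5.png'); snap('wrist','w5.png')
for f in ['s5','d5']:
    s=dict(np.load(f'pics/{f}.png.npz')); p=cloud(s).reshape(-1,3)
    q=sel(p,.043,.052,(.6,.225),.022); rep(f+' head',q,[80])
    q=sel(p,.007,.015,(.606,.26),.055); rep(f+' rail',q,[80])
    q=sel(p,.026,.038,(.585,.15),.07); rep(f+' hook',q,[79,80,81]); print(q[:,2].mean(), cv2.minAreaRect(q[:,:2].astype(np.float32)))
a=cv2.imread('pics/s5.png')[160:260,400:560]; b=cv2.imread('pics/d5.png')[130:230,220:380]
cv2.imwrite('pics/z5.png',np.vstack([cv2.resize(a,None,fx=3,fy=3),cv2.resize(b,None,fx=3,fy=3)]))
E
```

```text
t 8.8 pos [0.5681 0.0434 0.0399] yaw 80.02 F [-1.01 -0.64 -5.06] gap 0.0233 |d| 0.004
[{"linear": [-0.2, -1.0, 1.7], "angular": [0.0004, 0.0004, 0.0002]}, {"linear": [-0.2, -1.0, 1.7], "angular": [0.0004, 0.0004, 0.0002]}]
s5 head 45 80 lat [-0.5632 -0.5433] w 0.0199 mid -0.5532 x [0.319  0.3403]
s5 rail 516 80 lat [-0.5753 -0.5282] w 0.0471 mid -0.5517 x [0.3086 0.4128]
s5 hook 634 79 lat [-0.5766 -0.521 ] w 0.0555 mid -0.5488 x [0.1909 0.2971]
s5 hook 634 80 lat [-0.5807 -0.525 ] w 0.0557 mid -0.5528 x [0.1813 0.2871]
s5 hook 634 81 lat [-0.5842 -0.5289] w 0.0553 mid -0.5565 x [0.1717 0.277 ]
0.032068640210932996 ((0.5848997831344604, 0.1369505226612091), (0.1132451668381691, 0.057700637727975845), 80.97249603271484)
d5 head 26 80 lat [-0.5602 -0.5386] w 0.0216 mid -0.5494 x [0.3143 0.3373]
d5 rail 178 80 lat [-0.5714 -0.524 ] w 0.0474 mid -0.5477 x [0.3124 0.4128]
d5 hook 215 79 lat [-0.5609 -0.5175] w 0.0435 mid -0.5392 x [0.1926 0.2968]
d5 hook 215 80 lat [-0.566  -0.5219] w 0.0441 mid -0.5439 x [0.1832 0.2869]
d5 hook 215 81 lat [-0.5709 -0.5257] w 0.0452 mid -0.5483 x [0.1738 0.2771]
0.03251128662667921 ((0.5761860013008118, 0.15213428437709808), (0.13652276992797852, 0.04321138188242912), 71.34666442871094)
```

View pics/z5.png

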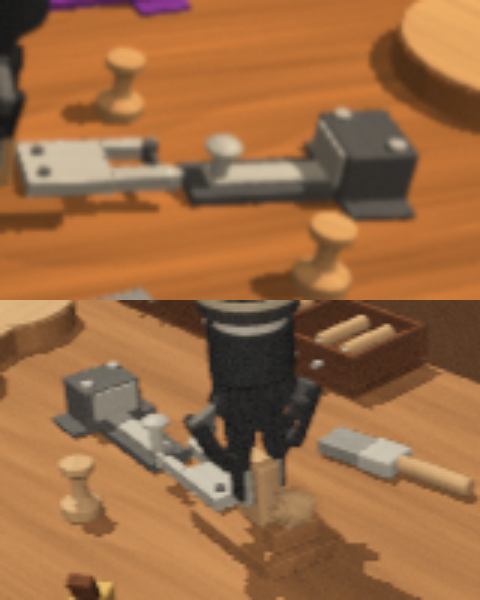

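View pics/w5.png

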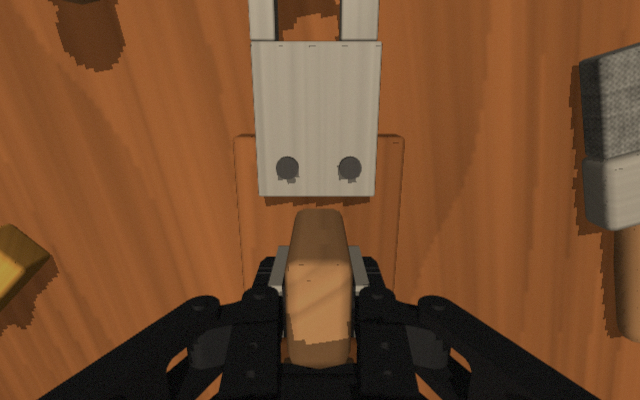

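The scene view shows the hook tip short of the pin head and slightly to the near side. Both cameras ask for about 2.5 mm to cradle +y, so I'll correct that and set it down.

Call:
send_rows([
  {"linear": [0,-1.2,1],"angular": [0,0,0]},
  {"linear": [0,-1.2,1],"angular": [0,0,0]},
  {"linear": [0,0,1],"angular": [0,0,0]},
  {"linear": [0,0,0.5],"angular": [0,0,0]},
  {"linear": [0,0,0],"angular": [0,0,0]},
])

```text
t: 9.45
position: [0.5657, 0.0437, 0.0365]
eef_rot: [0.001, 0.766, 0.643, 0.0]
ft_force: [0.5, -1.0, -5.8]
finger_gap: 0.0233
```

```bash
cat > st.py <<'E'
from plan import *
def st():
    o,p,r=pose(); u=np.array([.17365,.98481]); v=np.array([-u[1],u[0]]); M=r.as_matrix()
    print('t %.2f along %.4f lat %.4f z %.4f yaw %.2f tilt(z-axis xy) %s F u %.2f v %.2f z %.2f'%(o['t'],p[:2]@u,p[:2]@v,p[2],np.degrees(np.arctan2(M[1,0],M[0,0])),np.round([M[:2,2]@u,M[:2,2]@v],4),o['ft_force'][:2]@u,o['ft_force'][:2]@v,o['ft_force'][2]),'T',np.round(o['torque'],2))
if __name__=='__main__': st()
E
python3 st.py
```

```text
t 9.45 along 0.1413 lat -0.5495 z 0.0365 yaw 80.01 tilt(z-axis xy) [-0.0007 -0.0014] F u -0.90 v -0.67 z -5.84 T [-0.05  0.03  0.  ]
```

Call:
send_rows([
  {"linear": [0,0,0.5],"angular": [0,0,0]},
  {"linear": [0,0,0.5],"angular": [0,0,0]},
  {"linear": [0,0,0],"angular": [0,0,0]},
])

```text
t: 9.75
position: [0.5659, 0.0436, 0.0363]
eef_rot: [0.001, 0.766, 0.643, 0.0]
ft_force: [0.4, -0.0, -4.0]
finger_gap: 0.0229
```

```bash
python3 st.py
```

```text
t 9.75 along 0.1412 lat -0.5497 z 0.0363 yaw 80.01 tilt(z-axis xy) [-0.0005 -0.0021] F u 0.05 v -0.42 z -3.99 T [ 0.05  0.05 -0.03]
```

Call:
send_rows([
  {"linear": [0,0,1],"angular": [0,-0.001,0]},
  {"linear": [0,0,1],"angular": [0,-0.001,0]},
  {"linear": [0,0,0.5],"angular": [0,0,0]},
])

```text
t: 10.05
position: [0.5661, 0.0436, 0.0362]
eef_rot: [0.002, 0.766, 0.643, 0.0]
ft_force: [-3.6, -0.5, 2.7]
finger_gap: 0.023
```

```bash
python3 st.py
```

```text
t 10.05 along 0.1413 lat -0.5499 z 0.0362 yaw 80.01 tilt(z-axis xy) [-0.0019 -0.0036] F u -1.12 v 3.45 z 2.74 T [0.32 1.04 0.16]
```

Call:
send_rows([
  {"linear": [2,-0.2,0],"angular": [0,0,0]},
  {"linear": [3,0,0],"angular": [0,0,0]},
  {"linear": [3,0,0],"angular": [0,0,0]},
  {"linear": [3,0,0],"angular": [0,0,0]},
  {"linear": [3,0,0],"angular": [0,0,0]},
  {"linear": [3,0,0],"angular": [0,0,0]},
  {"linear": [2,0,0],"angular": [0,0,0]},
  {"linear": [0,0,0],"angular": [0,0,0]},
])

```text
t: 10.85
position: [0.5703, 0.0638, 0.0365]
eef_rot: [0.003, 0.766, 0.643, 0.001]
ft_force: [0.0, -1.8, -0.6]
finger_gap: 0.0231
```

```bash
python3 st.py; python3 - <<'E'
from fit import *
snap('side','d6.png');snap('scene','s6.png')
for f in ['s6','d6']:
    s=dict(np.load(f'pics/{f}.png.npz')); p=cloud(s).reshape(-1,3)
    q=sel(p,.043,.052,(.6,.225),.022); rep(f+' head',q,[80])
    q=sel(p,.026,.036,(.587,.165),.06); rep(f+' hook',q,[80])
    for i,y in enumerate(np.arange(.195,.31,.008)):
        u=np.array([.17365,.98481]); k=(q[:,:2]@u>y)&(q[:,:2]@u<y+.008)
        if k.sum()>3: b=q[k][:,:2]@np.array([-u[1],u[0]]); print(round(y,3),k.sum(),np.round(np.sort(b)[[0,-1]],4))
a=cv2.imread('pics/s6.png')[170:240,420:540]; b=cv2.imread('pics/d6.png')[140:210,235:355]
cv2.imwrite('pics/z6.png',np.vstack([cv2.resize(a,None,fx=4,fy=4),cv2.resize(b,None,fx=4,fy=4)]))
E
```

```text
t 10.85 along 0.1618 lat -0.5506 z 0.0365 yaw 80.01 tilt(z-axis xy) [-0.0027 -0.0052] F u -1.80 v -0.35 z -0.63 T [-0.25  0.18  0.04]
s6 head 47 80 lat [-0.5649 -0.5437] w 0.0212 mid -0.5543 x [0.3176 0.3408]
s6 hook 520 80 lat [-0.5784 -0.5241] w 0.0543 mid -0.5513 x [0.2065 0.3101]
0.203 31 [-0.5753 -0.5242]
0.211 49 [-0.5788 -0.5268]
0.219 49 [-0.5785 -0.523 ]
0.227 49 [-0.5771 -0.5268]
0.235 50 [-0.5791 -0.525 ]
0.243 48 [-0.5784 -0.5227]
0.251 51 [-0.5799 -0.5232]
0.259 32 [-0.5765 -0.5252]
0.267 27 [-0.5776 -0.5249]
0.275 29 [-0.576 -0.525]
0.283 29 [-0.5767 -0.5246]
0.291 42 [-0.5764 -0.5239]
0.299 25 [-0.5765 -0.5269]
0.307 5 [-0.5766 -0.5681]
d6 head 28 80 lat [-0.5611 -0.5364] w 0.0247 mid -0.5487 x [0.312  0.3363]
d6 hook 170 80 lat [-0.5614 -0.5204] w 0.0411 mid -0.5409 x [0.2104 0.3234]
0.211 15 [-0.5516 -0.5218]
0.219 18 [-0.5539 -0.5222]
0.227 16 [-0.5537 -0.5205]
0.235 18 [-0.5524 -0.5207]
0.243 15 [-0.5536 -0.5227]
0.251 14 [-0.5526 -0.5212]
0.259 8 [-0.5526 -0.522 ]
0.267 7 [-0.5332 -0.5192]
0.275 6 [-0.5592 -0.5206]
0.283 11 [-0.561  -0.5201]
0.291 23 [-0.5623 -0.5208]
0.299 8 [-0.5633 -0.5224]
```

View pics/z6.png

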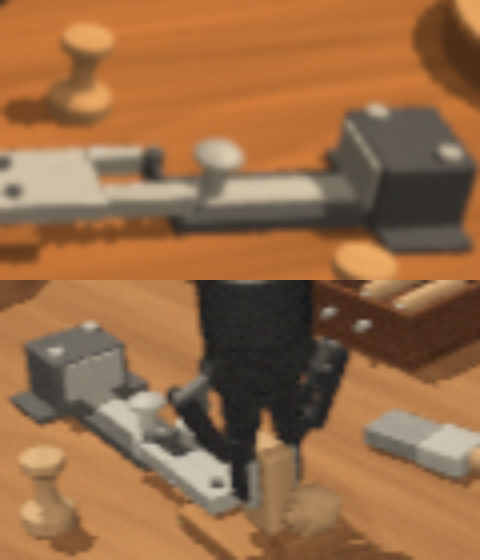

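Call:
send_rows([
  {"linear": [2,-0.3,0],"angular": [0.001,0.0005,0]},
  {"linear": [3,-0.3,0],"angular": [0.001,0.0005,0]},
  {"linear": [3,-0.2,0],"angular": [0.001,0.0005,0]},
  {"linear": [3,-0.2,0],"angular": [0.001,0.0005,0]},
  {"linear": [3,-0.1,0],"angular": [0.001,0,0]},
  {"linear": [3,-0.1,0],"angular": [0,0,0]},
  {"linear": [0,0,0],"angular": [0,0,0]},
])

```text
t: 11.65
position: [0.5721, 0.082, 0.0362]
eef_rot: [-0.0, 0.766, 0.643, -0.0]
ft_force: [0.5, 0.2, -2.2]
finger_gap: 0.023
```

```bash
python3 st.py; python3 - <<'E'
from fit import *
snap('side','d7.png');snap('scene','s7.png');snap('wrist','w7.png')
for f in ['s7','d7']:
    s=dict(np.load(f'pics/{f}.png.npz')); p=cloud(s).reshape(-1,3)
    q=sel(p,.043,.052,(.6,.225),.024); rep(f+' head',q,[80])
a=cv2.imread('pics/s7.png')[170:240,420:540]; b=cv2.imread('pics/d7.png')[140:210,235:355]
cv2.imwrite('pics/z7.png',np.vstack([cv2.resize(a,None,fx=4,fy=4),cv2.resize(b,None,fx=4,fy=4)]))
E
```

```text
t 11.65 along 0.1801 lat -0.5492 z 0.0362 yaw 79.97 tilt(z-axis xy) [-0.0003  0.0005] F u 0.30 v -0.50 z -2.24 T [ 0.07 -0.12 -0.02]
s7 head 44 80 lat [-0.5647 -0.5418] w 0.023 mid -0.5532 x [0.3193 0.339 ]
d7 head 21 80 lat [-0.5537 -0.537 ] w 0.0167 mid -0.5453 x [0.3138 0.3376]
```

View pics/z7.png

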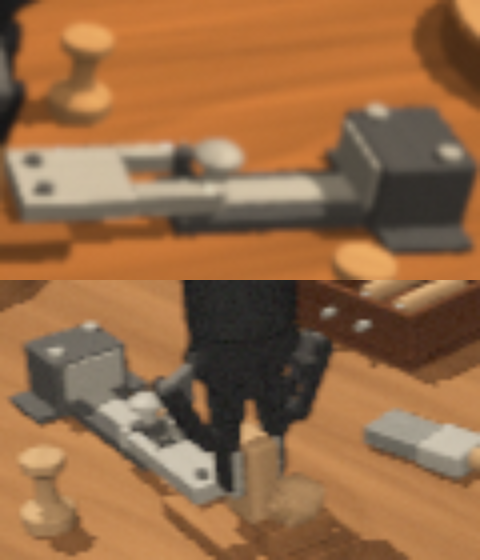

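Call:
send_rows([
  {"linear": [2,0.3,0],"angular": [0,0,0]},
  {"linear": [2,0.2,0],"angular": [0,0,0]},
  {"linear": [2,0,0],"angular": [0,0,0]},
  {"linear": [2,0,0],"angular": [0,0,0]},
  {"linear": [1,0,0],"angular": [0,0,0]},
])

```text
t: 12.3
position: [0.574, 0.0901, 0.0363]
eef_rot: [0.0, 0.767, 0.642, -0.001]
ft_force: [-1.3, -3.1, -1.0]
finger_gap: 0.0232
```

```bash
python3 st.py
```

```text
t 12.30 along 0.1884 lat -0.5496 z 0.0363 yaw 79.91 tilt(z-axis xy) [-0.0017  0.0008] F u -3.31 v 0.76 z -0.99 T [-0.54  0.08  0.  ]
```

Call:
send_rows([
  {"linear": [2,0,0],"angular": [0,0,0]},
  {"linear": [2,0,0],"angular": [0,0,0]},
  {"linear": [2,0,0],"angular": [0,0,0]},
  {"linear": [2,0,0],"angular": [0,0,0]},
  {"linear": [2,0,0],"angular": [0,0,0]},
])

```text
t: 12.8
position: [0.5754, 0.0996, 0.0363]
eef_rot: [0.001, 0.767, 0.642, -0.002]
ft_force: [-2.5, -5.8, 1.2]
finger_gap: 0.0231
```

```bash
python3 st.py
```

```text
t 12.80 along 0.1980 lat -0.5493 z 0.0363 yaw 79.88 tilt(z-axis xy) [-0.0038  0.0012] F u -6.10 v 1.50 z 1.15 T [-0.86  0.23  0.09]
```

Call:
send_rows([
  {"linear": [2,0,0],"angular": [0,0.0005,0]},
  {"linear": [2,0,0],"angular": [0,0.0005,0]},
  {"linear": [2,0,0],"angular": [0,0.0005,0]},
  {"linear": [2,0,0],"angular": [0,0.0005,0]},
])

```text
t: 13.2
position: [0.5766, 0.1068, 0.0364]
eef_rot: [0.001, 0.767, 0.642, -0.002]
ft_force: [-2.5, -7.9, 3.1]
finger_gap: 0.0228
```

```bash
python3 st.py; python3 - <<'E'
from fit import *
snap('scene','s8.png')
s=dict(np.load('pics/s8.png.npz')); p=cloud(s).reshape(-1,3)
q=sel(p,.043,.052,(.604,.24),.035); rep('head',q,[80])
a=cv2.imread('pics/s8.png')[170:240,420:540]
cv2.imwrite('pics/z8.png',cv2.resize(a,None,fx=5,fy=5))
E
```

```text
t 13.20 along 0.2053 lat -0.5493 z 0.0364 yaw 79.82 tilt(z-axis xy) [-0.0045  0.0011] F u -8.25 v 1.04 z 3.09 T [-1.36  0.32  0.07]
head 48 80 lat [-0.5634 -0.5439] w 0.0195 mid -0.5537 x [0.3325 0.3555]
```

View pics/z8.png

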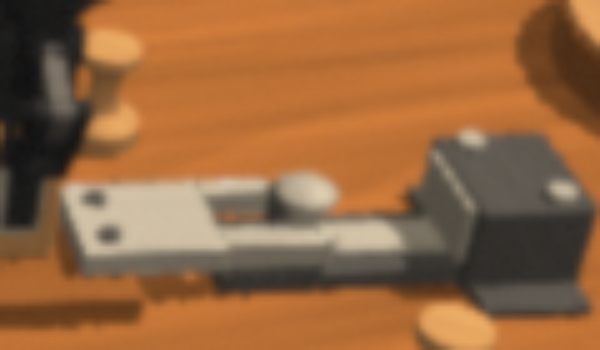

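Call:
send_rows([
  {"linear": [2,0,0],"angular": [0,0.001,0]},
  {"linear": [2,0,0],"angular": [0,0.001,0]},
  {"linear": [2,0,0],"angular": [0,0.001,0]},
  {"linear": [2,0,0],"angular": [0,0.001,0]},
])

```text
t: 13.65
position: [0.5777, 0.1129, 0.0365]
eef_rot: [0.001, 0.768, 0.641, -0.002]
ft_force: [-2.6, -10.7, 2.8]
finger_gap: 0.0232
```

```bash
python3 st.py
```

```text
t 13.65 along 0.2114 lat -0.5493 z 0.0365 yaw 79.73 tilt(z-axis xy) [-0.0052  0.0009] F u -10.99 v 0.69 z 2.77 T [-1.75  0.39  0.08]
```

Call:
send_rows([
  {"linear": [2,0,0],"angular": [0,0.001,-0.001]},
  {"linear": [2,0,0],"angular": [0,0.001,-0.001]},
  {"linear": [2,0,0],"angular": [0,0.001,-0.001]},
  {"linear": [2,0,0],"angular": [0,0.001,-0.001]},
])

```text
t: 14.05
position: [0.5785, 0.1175, 0.0367]
eef_rot: [0.003, 0.767, 0.642, -0.003]
ft_force: [-3.2, -12.0, 3.9]
finger_gap: 0.0232
```

```bash
python3 st.py; python3 - <<'E'
from fit import *
snap('scene','s9.png')
s=dict(np.load('pics/s9.png.npz')); p=cloud(s).reshape(-1,3)
q=sel(p,.043,.052,(.604,.245),.035); rep('head',q,[80])
E
```

```text
t 14.05 along 0.2162 lat -0.5494 z 0.0367 yaw 79.83 tilt(z-axis xy) [-0.0084  0.0004] F u -12.41 v 1.02 z 3.94 T [-2.26  0.52  0.13]
head 43 80 lat [-0.5635 -0.5425] w 0.0209 mid -0.553 x [0.3414 0.3615]
```

Call:
send_rows([
  {"linear": [2,0,0],"angular": [0,0.003,-0.0005]},
  {"linear": [2,0,0],"angular": [0,0.003,-0.0005]},
  {"linear": [2,0,0],"angular": [0,0.003,-0.0005]},
])

```text
t: 14.4
position: [0.5789, 0.1203, 0.0367]
eef_rot: [0.002, 0.767, 0.642, -0.003]
ft_force: [-3.1, -13.0, 4.0]
finger_gap: 0.0231
```

```bash
python3 st.py
```

```text
t 14.40 along 0.2190 lat -0.5492 z 0.0367 yaw 79.81 tilt(z-axis xy) [-0.0064  0.0003] F u -13.38 v 0.76 z 3.96 T [-2.68  0.61  0.19]
```

Call:
send_rows([
  {"linear": [3,0,-0.2],"angular": [0,0.003,-0.0005]},
  {"linear": [3,0,-0.2],"angular": [0,0.003,-0.0005]},
  {"linear": [3,0,0],"angular": [0,0.003,-0.0005]},
])

```text
t: 14.7
position: [0.579, 0.1258, 0.0366]
eef_rot: [0.001, 0.767, 0.641, -0.002]
ft_force: [-5.7, -13.5, 6.4]
finger_gap: 0.0231
```

```bash
python3 st.py;  python3 - <<'E'
from fit import *
snap('scene','s10.png')
s=dict(np.load('pics/s10.png.npz')); p=cloud(s).reshape(-1,3)
q=sel(p,.043,.052,(.604,.245),.035); rep('head',q,[80])
a=cv2.imread('pics/s10.png')[170:240,420:540]
cv2.imwrite('pics/z10.png',cv2.resize(a,None,fx=5,fy=5))
E
```

```text
t 14.70 along 0.2244 lat -0.5483 z 0.0366 yaw 79.79 tilt(z-axis xy) [-0.0048  0.0017] F u -14.29 v 3.23 z 6.41 T [-2.72  0.82  0.31]
head 50 80 lat [-0.5656 -0.541 ] w 0.0246 mid -0.5533 x [0.3428 0.3657]
```

View pics/z10.png

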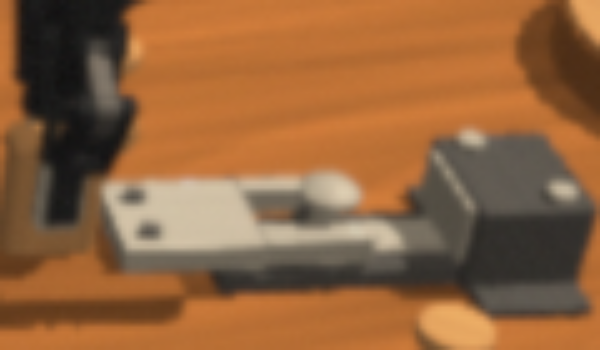

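Call:
send_rows([
  {"linear": [3,0.5,-0.2],"angular": [0,0.003,-0.0005]},
  {"linear": [3,0.5,-0.2],"angular": [0,0.003,-0.0005]},
])

```text
t: 14.95
position: [0.5795, 0.1297, 0.0366]
eef_rot: [-0.0, 0.767, 0.642, -0.003]
ft_force: [-5.2, -12.4, 3.9]
finger_gap: 0.0231
```

```bash
python3 st.py;  python3 - <<'E'
from fit import *
snap('scene','s11.png')
s=dict(np.load('pics/s11.png.npz')); p=cloud(s).reshape(-1,3)
q=sel(p,.043,.052,(.604,.245),.035); rep('head',q,[80])
E
```

```text
t 14.95 along 0.2283 lat -0.5482 z 0.0366 yaw 79.81 tilt(z-axis xy) [-0.0036  0.0036] F u -13.17 v 2.99 z 3.86 T [-2.25  1.05  0.45]
head 41 80 lat [-0.5628 -0.5428] w 0.02 mid -0.5528 x [0.3435 0.3651]
```

Call:
send_rows([
  {"linear": [3,0.5,0],"angular": [-0.001,0.002,-0.0005]},
  {"linear": [3,0.5,0],"angular": [-0.001,0.002,-0.0005]},
])

```text
t: 15.2
position: [0.5801, 0.1336, 0.0365]
eef_rot: [-0.0, 0.767, 0.642, -0.003]
ft_force: [-7.2, -11.3, 7.2]
finger_gap: 0.0233
```

```bash
python3 st.py;  python3 - <<'E'
from fit import *
snap('scene','s12.png')
s=dict(np.load('pics/s12.png.npz')); p=cloud(s).reshape(-1,3)
q=sel(p,.043,.052,(.604,.245),.035); rep('head',q,[80])
q=sel(p,.026,.036,(.600,.23),.09); rep('hook',q,[80])
q=sel(p,.011,.0195,(.585,.17),.07); rep('board',q,[80])
E
```

```text
t 15.20 along 0.2323 lat -0.5480 z 0.0365 yaw 79.84 tilt(z-axis xy) [-0.004   0.0035] F u -12.41 v 5.08 z 7.21 T [-2.1   1.13  0.44]
head 48 80 lat [-0.5638 -0.5415] w 0.0223 mid -0.5527 x [0.3383 0.3587]
hook 621 80 lat [-0.5775 -0.5213] w 0.0562 mid -0.5494 x [0.2487 0.4138]
board 465 80 lat [-0.5929 -0.5145] w 0.0784 mid -0.5537 x [0.2014 0.3287]
```

Call:
send_rows([
  {"linear": [3,0.6,0],"angular": [-0.001,0.002,-0.0005]},
  {"linear": [3,0.6,0],"angular": [-0.001,0.002,-0.0005]},
])

```text
t: 15.45
position: [0.5814, 0.1391, 0.0364]
eef_rot: [-0.001, 0.767, 0.642, -0.001]
ft_force: [-3.4, -7.8, 2.4]
finger_gap: 0.023
```

```bash
python3 st.py;  python3 - <<'E'
from fit import *
snap('scene','s13.png')
s=dict(np.load('pics/s13.png.npz')); p=cloud(s).reshape(-1,3)
q=sel(p,.043,.052,(.604,.24),.035); rep('head',q,[80])
a=cv2.imread('pics/s13.png')[170:240,420:540]
cv2.imwrite('pics/z13.png',cv2.resize(a,None,fx=5,fy=5))
E
```

```text
t 15.45 along 0.2379 lat -0.5485 z 0.0364 yaw 79.89 tilt(z-axis xy) [-0.0014  0.0027] F u -8.26 v 1.95 z 2.37 T [-1.46  0.59  0.12]
head 48 80 lat [-0.5634 -0.5429] w 0.0205 mid -0.5532 x [0.329  0.3524]
```

View pics/z13.png

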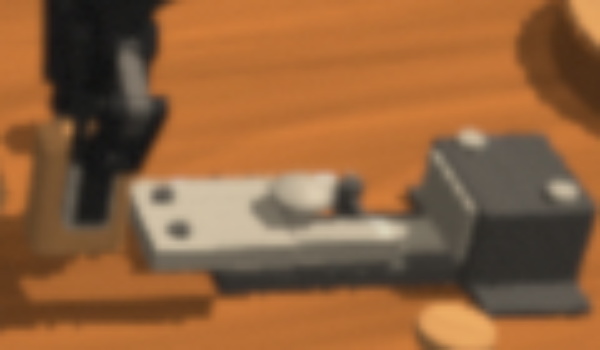

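View first.

```bash
python3 - <<'E'
from fit import *
snap('side','d13.png');s=snap('wrist','w13.png')
a=cv2.imread('pics/d13.png')[140:220,225:345]
cv2.imwrite('pics/z13b.png',np.vstack([cv2.resize(a,(480,320)),cv2.resize(cv2.imread('pics/w13.png')[:200],(480,150))]))
E
```

```text
(no output)
```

View pics/z13b.png

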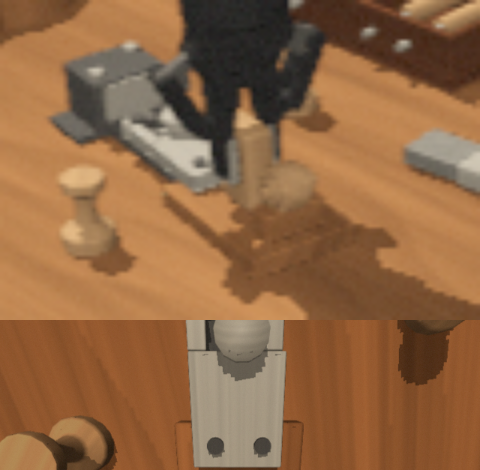

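```bash
python3 st.py; python3 - <<'E'
from fit import *
s=dict(np.load('pics/w13.png.npz')); p=cloud(s).reshape(-1,3)
u=np.array([.17365,.98481]); v=np.array([-u[1],u[0]])
q=p[(p[:,2]>.042)&(p[:,2]<.052)]; a=q[:,:2]@u-.2379-.005; b=q[:,:2]@v+.5485
k=(abs(b)<.03)&(a>.03); a=a[k];b=b[k]; print(len(a),a.min(),a.max(),b.min(),b.max())
# circle fit to boundary r=14
i=(a<a.min()+.012); 
from scipy.optimize import least_squares
bins=np.round(b/.001); pts=[]
for t in np.unique(bins):
    m=bins==t; pts.append((a[m].min(),b[m].mean()))
pts=np.array(pts); 
r=least_squares(lambda c:np.hypot(pts[:,0]-c[0],pts[:,1]-c[1])-.014,[a.min()+.014,0],loss='soft_l1',f_scale=.001); print(r.x)
q=p[(p[:,2]>.026)&(p[:,2]<.034)]; a=q[:,:2]@u-.2429; b=q[:,:2]@v+.5485; k=(abs(b)<.04)&(a>.03)
print('hook',a[k].min(),np.percentile(b[k],[1,99]))
E
```

```text
t 15.60 along 0.2381 lat -0.5485 z 0.0363 yaw 79.91 tilt(z-axis xy) [-0.0011  0.0028] F u -5.00 v 2.29 z 0.38 T [-0.81  0.3   0.1 ]
3261 0.08634846304571075 0.10433678967339338 -0.01578512373895291 0.011395183989410196
[ 0.10033081 -0.00201119]
hook 0.030002153088113492 [-0.02586109  0.0267754 ]
```

The wrist view puts the pin head's centre at cradle x ≈ 100 mm, so the pin is home. Now I'll pull back gently.

Call:
send_rows([
  {"linear": [-2,0.2,0],"angular": [-0.001,0,0]},
  {"linear": [-3,0.2,0],"angular": [-0.001,0,0]},
  {"linear": [-3,0.2,0],"angular": [-0.001,0,0]},
  {"linear": [-3,0.2,0],"angular": [0,0,0]},
  {"linear": [-3,0,0],"angular": [0,0,0]},
  {"linear": [-3,0,0],"angular": [0,0,0]},
  {"linear": [-3,0,0],"angular": [0,0,0]},
  {"linear": [-1,0,0],"angular": [0,0,0]},
  {"linear": [0,0,0],"angular": [0,0,0]},
])

```text
t: 16.5
position: [0.5786, 0.1181, 0.0362]
eef_rot: [-0.0, 0.766, 0.642, 0.001]
ft_force: [0.2, 1.3, -2.0]
finger_gap: 0.0232
```

```bash
python3 st.py; python3 - <<'E'
from fit import *
snap('scene','s14.png');snap('side','d14.png');snap('wrist','w14.png')
s=dict(np.load('pics/s14.png.npz')); p=cloud(s).reshape(-1,3)
q=sel(p,.043,.052,(.602,.23),.03); rep('head',q,[80])
a=cv2.imread('pics/s14.png')[170:240,420:540]
cv2.imwrite('pics/z14.png',np.vstack([cv2.resize(a,(600,350)),cv2.resize(cv2.imread('pics/w14.png')[:200],(600,188))]))
E
```

```text
t 16.50 along 0.2168 lat -0.5493 z 0.0362 yaw 79.94 tilt(z-axis xy) [ 0.0017 -0.0003] F u 1.33 v 0.06 z -2.01 T [0.2  0.11 0.  ]
head 41 80 lat [-0.562 -0.543] w 0.019 mid -0.5525 x [0.3176 0.3382]
```

View pics/z14.png

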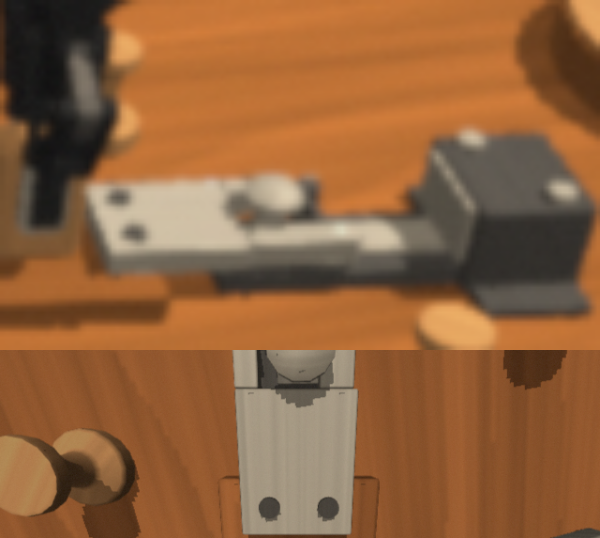

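Call:
send_rows([
  {"linear": [-2,0,0],"angular": [0,0,0]},
  {"linear": [-2,0,0],"angular": [0,0,0]},
  {"linear": [-2,0,0],"angular": [0,0,0]},
  {"linear": [-2,0,0],"angular": [0,0,0]},
  {"linear": [-2,0,0],"angular": [0,0,0]},
])

```text
t: 17.15
position: [0.5769, 0.1083, 0.0362]
eef_rot: [-0.0, 0.766, 0.643, 0.001]
ft_force: [0.2, 1.9, -2.6]
finger_gap: 0.0234
```

```bash
python3 st.py
```

```text
t 17.15 along 0.2068 lat -0.5493 z 0.0362 yaw 80.00 tilt(z-axis xy) [ 0.002  -0.0004] F u 1.96 v 0.13 z -2.57 T [ 0.2   0.01 -0.03]
```

Call:
send_rows([
  {"linear": [-2,0,0],"angular": [0,0,0]},
  {"linear": [-2,0,0],"angular": [0,0,0]},
  {"linear": [-2,0,0],"angular": [0,0,0]},
  {"linear": [-2,0,0],"angular": [0,0,0]},
])

```text
t: 17.55
position: [0.5755, 0.0999, 0.0362]
eef_rot: [-0.001, 0.766, 0.643, 0.001]
ft_force: [0.4, 3.2, -3.4]
finger_gap: 0.023
```

```bash
python3 st.py;  python3 - <<'E'
from fit import *
snap('scene','s15.png');snap('side','d15.png')
s=dict(np.load('pics/s15.png.npz')); p=cloud(s).reshape(-1,3)
q=sel(p,.043,.052,(.602,.225),.03); rep('head',q,[80])
E
```

```text
t 17.55 along 0.1983 lat -0.5494 z 0.0362 yaw 80.00 tilt(z-axis xy) [ 0.0027 -0.0005] F u 3.25 v 0.12 z -3.39 T [ 0.59 -0.08 -0.02]
head 46 80 lat [-0.5639 -0.5421] w 0.0217 mid -0.553 x [0.3134 0.3348]
```

Call:
send_rows([
  {"linear": [-2,0,0],"angular": [0,0,0]},
  {"linear": [-2,0,0],"angular": [0,0,0]},
  {"linear": [0,0,0],"angular": [0,0,0]},
  {"linear": [0,0,0],"angular": [0,0,0]},
])

```text
t: 18.05
position: [0.5748, 0.0958, 0.0362]
eef_rot: [-0.001, 0.766, 0.643, 0.001]
ft_force: [1.6, 4.3, -3.7]
finger_gap: 0.0232
```

```bash
python3 st.py;  python3 - <<'E'
from fit import *
snap('scene','s16.png');snap('side','d16.png')
s=dict(np.load('pics/s16.png.npz')); p=cloud(s).reshape(-1,3)
q=sel(p,.043,.052,(.602,.225),.03); rep('head',q,[80])
a=cv2.imread('pics/s16.png')[170:240,420:540];b=cv2.imread('pics/d16.png')[140:210,225:345]
cv2.imwrite('pics/z16.png',np.vstack([cv2.resize(a,(480,280)),cv2.resize(b,(480,280))]))
E
```

```text
t 18.05 along 0.1941 lat -0.5494 z 0.0362 yaw 80.00 tilt(z-axis xy) [ 0.0029 -0.0005] F u 4.50 v -0.83 z -3.69 T [ 0.66 -0.04 -0.04]
head 52 80 lat [-0.5637 -0.5427] w 0.021 mid -0.5532 x [0.3085 0.33  ]
```

View pics/z16.png

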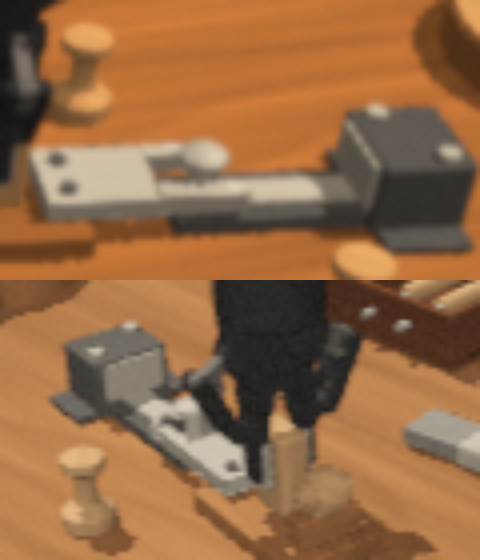

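Call:
send_rows([
  {"linear": [2,0,0],"angular": [0,-0.001,0]},
  {"linear": [2,0,0.3],"angular": [0,-0.001,0]},
  {"linear": [2,0,0.3],"angular": [0,-0.001,0]},
  {"linear": [1,0,0.3],"angular": [0,0,0]},
  {"linear": [0,0,0.3],"angular": [0,0,0]},
])

```text
t: 18.65
position: [0.5764, 0.1017, 0.0362]
eef_rot: [0.002, 0.766, 0.643, -0.001]
ft_force: [-3.0, -0.5, 6.5]
finger_gap: 0.0235
```

```bash
python3 st.py
```

```text
t 18.65 along 0.2003 lat -0.5500 z 0.0362 yaw 79.96 tilt(z-axis xy) [-0.0033 -0.0023] F u -1.01 v 2.82 z 6.48 T [0.1  0.83 0.14]
```

Call:
send_rows([
  {"linear": [0,0,-0.3],"angular": [0.001,0.001,0]},
  {"linear": [0,0,0],"angular": [0,0,0]},
])

```text
t: 18.85
position: [0.5763, 0.1019, 0.0363]
eef_rot: [0.001, 0.766, 0.643, -0.001]
ft_force: [0.8, -1.3, -0.0]
finger_gap: 0.0232
```

Call:
send_rows([
  {"linear": [0,0,0],"angular": [0,0,0]},
  {"linear": [0,0,0],"angular": [0,0,0]},
  {"linear": [0,0,0],"angular": [0,0,0]},
  {"linear": [0,0,0],"angular": [0,0,0]},
  {"linear": [0,0,0],"angular": [0,0,0]},
  {"linear": [0,0,0],"angular": [0,0,0]},
], jaw=0.75)

```text
t: 19.45
position: [0.5766, 0.1019, 0.0364]
eef_rot: [0.001, 0.766, 0.643, -0.0]
ft_force: [0.6, 0.5, 0.5]
finger_gap: 0.0644
```

```bash
python3 st.py;  python3 - <<'E'
from fit import *
snap('wrist','w17.png')
E
```

```text
t 19.45 along 0.2005 lat -0.5502 z 0.0364 yaw 79.96 tilt(z-axis xy) [-0.0021 -0.0015] F u 0.64 v -0.52 z 0.46 T [0.05 0.01 0.01]
```

View pics/w17.png

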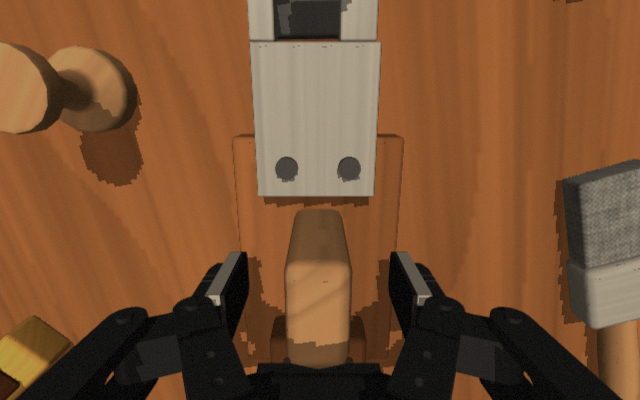

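The jaws are clear of the handle, with the pads at (228,280) and (408,280). I'll retract straight up, then back along −x so the camera can see the latch.

Call:
send_rows([
  {"linear": [0,0,-10],"angular": [0,0,0]},
  {"linear": [0,0,-20],"angular": [0,0,0]},
  {"linear": [0,0,-25],"angular": [0,0,0]},
  {"linear": [0,0,-25],"angular": [0,0,0]},
  {"linear": [0,0,-25],"angular": [0,0,0]},
  {"linear": [0,0,-25],"angular": [0,0,0]},
  {"linear": [0,0,-20],"angular": [0,0,0]},
  {"linear": [0,0,0],"angular": [0,0,0]},
  {"linear": [0,0,0],"angular": [0,0,0]},
])

```text
t: 20.4
position: [0.5757, 0.1022, 0.1977]
eef_rot: [0.002, 0.766, 0.642, 0.001]
ft_force: [0.5, -0.6, -0.6]
finger_gap: 0.0638
```

```bash
python3 st.py;  python3 - <<'E'
from fit import *
snap('wrist','w18.png'); snap('scene','s18.png'); snap('side','d18.png')
E
```

```text
t 20.40 along 0.2006 lat -0.5493 z 0.1977 yaw 79.96 tilt(z-axis xy) [-0.0014 -0.0035] F u -0.48 v -0.62 z -0.64 T [ 0.05 -0.04  0.05]
```

View pics/w18.png

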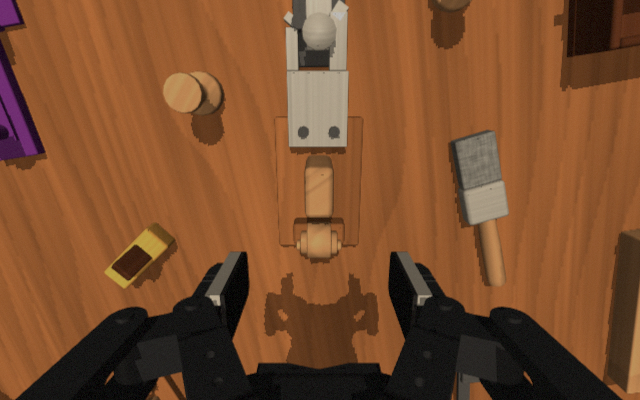

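View pics/s18.png

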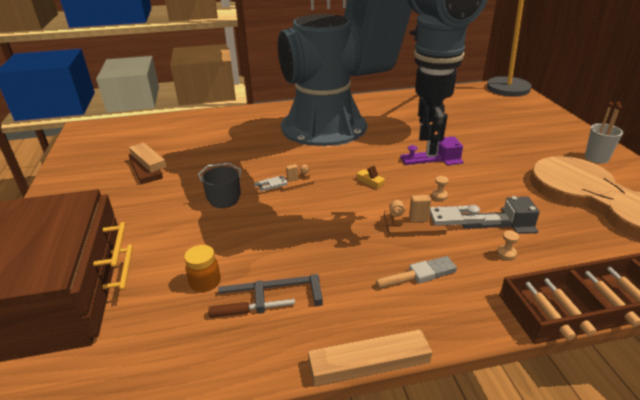

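Call:
send_rows([
  {"linear": [20,0,-5],"angular": [0,0,0]},
  {"linear": [20,0,-5],"angular": [0,0,0]},
  {"linear": [20,0,0],"angular": [0,0,0]},
  {"linear": [20,0,0],"angular": [0,0,0]},
  {"linear": [0,0,0],"angular": [0,0,0]},
  {"linear": [0,0,0],"angular": [0,0,0]},
])

```text
t: 21.15
position: [0.5872, 0.1823, 0.2013]
eef_rot: [-0.0, 0.767, 0.642, -0.004]
ft_force: [-0.3, -0.2, 0.2]
finger_gap: 0.0637
```

```bash
python3 st.py;  python3 - <<'E'
from fit import *
s=snap('wrist','w19.png')
a=cv2.imread('pics/w19.png')[20:220,220:420]; cv2.imwrite('pics/z19.png',cv2.resize(a,(600,600)))
p=cloud(s).reshape(-1,3)
q=sel(p,.043,.052,(.600,.225),.03)[:,:2].astype(np.float32); c=cv2.minEnclosingCircle(q); print('head',c)
q=sel(p,.073,.084,(.5766,.1019),.04)[:,:2].astype(np.float32); r=cv2.minAreaRect(q); print('handle',r)
u=np.array([.17365,.98481]); print('pin cradle x', (np.array(c[0])-np.array(r[0]))@u-.005, 'board z', np.median(sel(p,.01,.022,(.57,.1),.08)[:,2]))
E
```

```text
t 21.15 along 0.2815 lat -0.5466 z 0.2013 yaw 79.89 tilt(z-axis xy) [-0.0061  0.0062] F u -0.28 v 0.25 z 0.20 T [ 0.01 -0.01 -0.05]
head ((0.5996798276901245, 0.22698934376239777), 0.013370418921113014)
handle ((0.5771272778511047, 0.10404841601848602), (0.043179359287023544, 0.02389107644557953), 80.82060241699219)
pin cradle x 0.1199897053310275 board z 0.015542681176372919
```

View pics/z19.png

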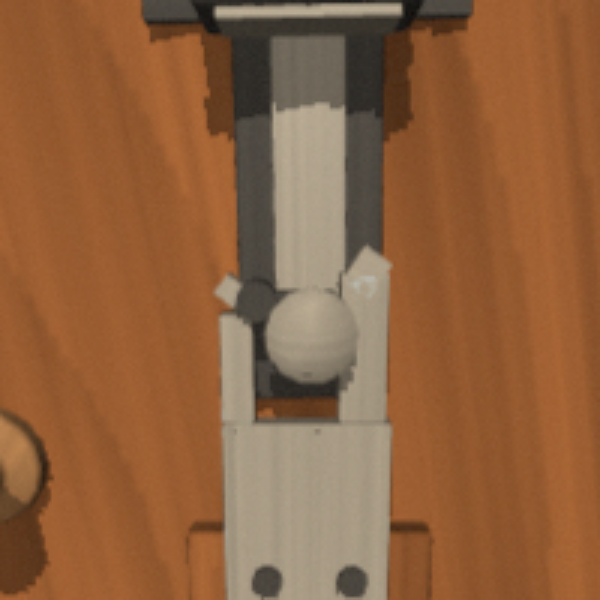

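The pin head is in the throat at (312,335), behind the shut latch, with the pin at cradle x ≈ 120 mm. The cradle is flat.

```bash
python3 -c "
from rig import job
print(job.sign_off())"
```

```text
the job is handed in; nothing more can be done
None
```

The larger cradle is hooked onto the grey anchor's pin with the latch shut behind it. It is let go, standing flat on the bench, and the job was handed in at about 21 s on the robot's clock.

- **Grip:** The first grip came out about 10 mm too high because the tool drifted up as the jaws closed. I regripped lower before lifting.
- **Push:** The wrist sensor peaked at about 14 N along the push, read only at the end of each move call. It includes the board's drag on the bench. The pin gave way about 25 mm, and at the end of the push its head sat at cradle x ≈ 100 mm, where home is 99 mm.
- **Pull:** A pull of about 4.5 N moved the pin roughly 9 mm back, and the latch held. I then eased off about 6 mm before opening the jaws.
- **Final check:** With the jaws clear, the pin stood at cradle x ≈ 120 mm, against the shut latch, and the board's top measured about 15.5 mm above the bench. The last overall picture, taken just after letting go, shows the other things apparently undisturbed; I judged that by eye.
- **Disagreement:** The scene and side cameras differed by about 4–5 mm sideways. I averaged them against the arm's own position, and the hook went on without jamming, with at most about 5 N of sideways force.

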